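# Lock a spring stud nut into strut channel and set the angle bracket on its stud

## Robot

A 7-joint arm with a two-finger parallel gripper is mounted at the origin on a cart in front of the work surface, level with it; the furniture and walls round the work are solid. World frame = base frame: x ahead of the robot, y to its left, z up, the work surface at z = 0. Lengths are in m, angles in rad, forces in N, time in s.
With the tool pointing down it reaches from about 0.4 to 0.85 m from the base axis. Payload 4.5 kg.
Tool frame: the origin (TCP) lies between the finger pads; the fingertips stand 25 mm ahead of it and the grasp point (between the pads) lies 6 mm ahead of it (r.tips_ahead is the distance from the TCP to the fingertips, in m); z points along the fingers, y is the direction in which the jaws open and shut (so a half turn about z gives the same grasp; the last joint's range is limited). The gripper opens to 88 mm and grips with 3 to 60 N. Pads are 18 mm wide; open, the fingers measure 123 mm over their backs; the gripper's body (75 mm by 187 mm) begins 45 mm behind the grasp point.
Start: joints at [-1.134, 0.689, -0.195, 1.565, 0.157, 0.902, -0.215], TCP at [0.245, 0.575, 0.264] pointing down, gripper open.
Joint ranges: [-3.01, 3.01], [-0.46, 2.08], [-1.47, 1.51], [0.13, 2.56], [-1, 4.14], [0.04, 2.09], [-2.66, 2.66]. Speed limits (rad/s): [2.57, 2.57, 3.14, 3.14, 3.14, 3.14, 3.14].

## Interface

Orientations are given as a unit quaternion [x, y, z, w].
In Python, from plant import r, imaging gives the robot as it stands.
- The arm moves only by the tool send_rows, never from a script. Its argument "moves" is one flat list of numbers, 6 for each row, row after row: the shift along the tool's x, y, z in m, then the turn, a rotation vector about the tool's x, y, z in degrees. A call has exactly 5 rows; each row is the pose to reach, as a shift and turn from the pose measured when the call began, along the tool's axes at that moment; what a row does not reach only later rows make up. A row lasts 1/12 s, in which the tool goes at most 41.7 mm and 7.16 degrees, less where a joint would pass 70% of its speed; a pose out of reach is approached as far as the arm can. A call with a gripper value outside its range is refused whole. "claw" is the closure, from -1 (fully open) to 1 (shut), so that 0 is half open, set as the call begins (left out, the last holds). The fingers move at their own pace and stop on an object; "grip_force" is the grip in N (left out, the last holds). Time passes only in rows, so rows that repeat a pose let the fingers close, or fill a call up. It gives the time, the measured TCP pose, the force and the opening at its end, in the units of the state.
- r.get_state(): the state, without advancing time (a new reading comes with each control period).
- imaging.snapshot(name): name is "scene" or "side" or "wrist"; returns a dict with "image" (384x512x3 uint8, red, green, blue), "depth" (384x512 float32, m along the optical axis (not along the pixel's ray), 0 where there is no reading), "mtx" (3x3 intrinsics, pixels), "rvec" (rotation vector, rad) and "tvec" (3), from world to camera coordinates, as OpenCV has them. Camera axes: x right, y down, z forward; pixel columns grow to the right and rows downward; lengths in m; the calibration is good to about 2 mm. A picture is of the moment at which its call begins.
- r.finish_job(): hands the job in, once; it reports no verdict.
Trained networks look in a picture, given as the dict that the camera call returned (one of the last four; its "shot" number tells which), for a name from the list of things; names that differ only in an ending like _2 or _b are one class to them, and where a whole thing is asked for, a point or a joint stands for the part that bears it (a point fixed in the world has none). Each returns a list of dicts, best first, with "score" (0 to 1); they miss things now and then, are a little off and sometimes report something else, mostly with a low value. They report only what shows in the picture. A call takes as long as a camera call. They do not tell look-alikes from the thing itself.
- imaging.look_for(query, picture): "box" ([centre column, centre row, width, height] as shares, 0 to 1, of the picture: columns of its width, rows of its height, round what is visible of it).
- imaging.silhouettes(query, picture): "pixels" (384x512 bool, what is visible of it) and "box" ([centre column, centre row, width, height] as shares, 0 to 1, of the picture: columns of its width, rows of its height, round what is visible of it).
- imaging.pinpoint(query, picture): "point" ([column, row] as shares, 0 to 1, of the picture: columns of its width, rows of its height: a listed point, or the origin of a listed thing).
The state is a dict: "clock": time; "q": joint angles; "qd": joint speeds; "joint_torque": joint torques, N m; "tool_pos": TCP position; "eef_rot": TCP orientation; "contact_force": force on the tool from outside, world axes, zero at the start; "moment": the same for the moment, N m; "opening": opening from 0.0 (shut) to 1.0 (fully open).
Only numpy, scipy, OpenCV 4.12 (cv2) and the standard library are available. Lean on these libraries where they do the work, as an engineer would, in place of code of your own. Each camera call takes 0.05 s, during which the arm holds its last target.

## Task

Fit the second bracket mount to the strut channel. Put the spring stud nut down through the slot in the free part of the channel, gently press it down against its spring, turn it a quarter turn clockwise and let it spring up so that its grooves catch the channel lips; never force it. Then set the loose angle bracket down over the stud, flat on the channel and in line with it, let go, and leave the other things on the bench alone.

Things in the scene. Friction and masses are not known exactly. Their poses are not given: they have to be found in the camera images.
- rail: Plain metal strut channel, slot up, along y, on two 4 mm foot plates screwed to the bench. Origin: 4 mm above the bench (level with the channel's underside), midway between the foot plates. The channel is clamped in their cross slots up to 3.2 mm either way in x from this origin, differing each time, so the pose gives the slot's middle only that well: look or feel for it. It does not shift.
- free_part (a point): Nominal middle of the slot's mouth in the free part: rail frame (0, +40, 25) mm, axes as the rail; the real slot may lie up to 3.2 mm to either side in x. The nut may go in within 30 mm of it along the channel. The slot is free from rail y = -36 to +95 mm. The channel is 240 mm long, 41 mm wide, its top at rail z = 25 mm.
- fitted_flange (a point): Top of the flange of the bracket already bolted to the rail's -y end: nominally rail frame (0, -102, 75) mm. That bracket covers rail y from -106 to -36 mm; its stud reaches 63 mm above the rail's origin.
- stud_nut: Loose steel nut with upright stud, 0.15 kg, standing on its spring foot. Origin: middle of the nut plate's underside, 16 mm above the bench. Plate: 20 mm wide (x), 35 mm long (y), z 0 to 8.5 mm. Two square corners let it turn in the channel only clockwise seen from above, until they meet the side walls 6 degrees past the quarter turn. Over 50 N against the channel damages it.
- stud_top (a point): Middle of the stud's top, nut frame (0, 0, 50) mm. The stud rises from z = 8.5 to 50 mm; grip it on its two flats, 12 mm apart, facing the nut's +x and -x (flats about 11 mm wide along y).
- nut_grooves (a point): Nut frame (0, 0, 5) mm, level with the floor of the two grooves, 3.5 mm deep, that run along x across the plate's top at y = 9.4 to 15.1 mm either side. Locked, the plate lies across the slot with the lip edges on the groove floors: the nut's origin is then 13.5 mm above the rail's.
- foot (a point): Underside of the 14 mm round foot on the nut's coil spring, nut frame (0, 0, -16) mm when free; it goes in 10.7 mm, then is solid. Spring: 2.6 N to start, then 1.3 N per mm. In the channel it pushes with 9 N when locked, 14 N when the plate just clears below the lips (nut origin 9.5 mm above the rail's), 16.5 N when solid (7.8 mm). The nut turns only between those two.
- bracket: Loose steel angle bracket, about 0.16 kg. Origin: underside of the base at the centre of its 24 mm hole. Base 6 mm thick, x -22 to +48 mm, 40 mm wide in y. To be set with the hole over the stud, base flat on the channel (origin 25 mm above the rail's), its x axis along the channel, either way round.
- flange_top (a point): Middle of the upper edge of the bracket's upright flange, bracket frame (44, 0, 50) mm. The flange is 8 mm thick (x 40 to 48 mm), 40 mm wide in y, 50 mm high.
- timer: Digital timer, 62 x 68 x 24 mm, bystander; origin under its centre.
- tape_roll: Roll of tape lying flat, 90 mm across, 19 mm high, bystander; origin under its centre.
- marker: Black marker pen lying on the bench, 137 mm long, bystander; origin under its middle.
- lip_edge (a point): Nominal lower edge of a slot lip in the free part: rail frame (11, 40, 18.5) mm, real one shifted in x with the channel. The slot is 22 mm wide; its lips are 2.5 mm thick edges turned down from the top (z = 25 mm) to z = 18.5 mm. Inside, the floor is at z = 2.5 mm and the side walls are 37 mm apart.
Mind the look-alikes: they are no part of the job. What is shaped like the bracket but black is not meant. What is shaped like the stud_nut but blue is not meant.

How it is judged:
On the way, in this order (a step that is already met when the one before it is completed fails the run):
1. the nut is in the slot, pressed down until its plate is below the lips, still in line with the slot (z of stud_nut in the frame of rail below 0.01 m and x of stud_nut in the frame of rail between -0.0065 and 0.0065 m and angle between the y axis of stud_nut and the y axis of rail, either way round below 0.5 rad), for 0.05 s.
2. turned a quarter turn and sprung up, the grooves have caught the lips and the fingers have let go (angle between the y axis of stud_nut and the x axis of rail, either way round below 0.2 rad and z of stud_nut in the frame of rail between 0.012 and 0.015 m and contact force between stud_nut and the fingers below 0.1 N), for 0.2 s.
At the end, for the whole second after the job is handed in: Nut locked within 35 mm of free_part along the channel, 6.5 mm sideways, 0.2 rad of square across; origin 12-15 mm above the rail's, tilt < 0.1. Bracket hole within 7 mm of the stud axis, origin 23.5-27.5 mm above the rail's, tilt < 0.06, x within 0.26 rad of the channel; all at rest (angle between the y axis of stud_nut and the x axis of rail, either way round below 0.2 rad and z of stud_nut in the frame of rail between 0.012 and 0.015 m and y of stud_nut in the frame of free_part between -0.035 and 0.035 m and x of stud_nut in the frame of rail between -0.0065 and 0.0065 m and angle between stud_nut's own z axis and vertical below 0.1 rad and horizontal distance between bracket and stud_nut below 0.007 m and z of bracket in the frame of rail between 0.0235 and 0.0275 m and angle between bracket's own z axis and vertical below 0.06 rad and angle between the x axis of bracket and the y axis of rail, either way round below 0.26 rad and linear speed of each of bracket, stud_nut below 0.02 m/s); the robot touches nothing.
It fails at once if the nut is forced against the channel with more than 50 N (contact force between stud_nut and rail above 50 N).
It fails at once if a bystander is moved by more than 15 mm (distance of any of timer, tape_roll, marker from where it was at the start of the episode above 0.015 m).
It also fails if it takes over 67 s, if anything falls off the work surface, if the arm or the gripper's body presses on something with over 40 N, if the wrist force passes 120 N, or if a joint passes its speed limit or range.

## Working session

There is one attempt and no reset: what is moved stays moved. The work goes in short steps, Python scripts to look and compute and a tool call to move; the robot and the scene stay as the last step left them, time stands still between calls to the robot, and variables do not carry over. Pictures are saved under pics/ and viewed, and the job is handed in when it is done.

Besides the shell and the picture viewer there is one more tool, called as name(argument=value, ...) on one line, values as JSON. send_rows: Moves the arm, as the interface text tells. Its arguments: {"type":"object","properties":{"moves":{"type":"array"},"claw":{"type":"number"},"grip_force":{"type":"number"}},"required":["moves"]}

```bash
ls; mkdir -p pics; cat > h.py <<'E'
import numpy as np, cv2
from scipy.spatial.transform import Rotation as R
from plant import r, imaging
def save(p,name,scale=1.5):
    im=cv2.cvtColor(p['image'],cv2.COLOR_RGB2BGR)
    im=cv2.resize(im,None,fx=scale,fy=scale,interpolation=cv2.INTER_CUBIC)
    cv2.imwrite('pics/'+name+'.png',im)
def cam(p):
    Rm=R.from_rotvec(np.ravel(p['rvec'])).as_matrix(); return Rm,np.ravel(p['tvec'])
def unproj(p,u,v,d):
    Rm,t=cam(p);K=np.array(p['mtx'])
    c=np.stack([(u-K[0,2])/K[0,0]*d,(v-K[1,2])/K[1,1]*d,d],-1)
    return (c-t)@Rm
def ray_z(p,u,v,z):
    Rm,t=cam(p);K=np.array(p['mtx'])
    o=-Rm.T@t; d=Rm.T@np.array([(u-K[0,2])/K[0,0],(v-K[1,2])/K[1,1],1.])
    return o+d*(z-o[2])/d[2]
def proj(p,X):
    Rm,t=cam(p);K=np.array(p['mtx']); c=np.atleast_2d(X)@Rm.T+t
    q=c@K.T; return q[:,:2]/q[:,2:]
def cloud(p):
    v,u=np.mgrid[0:384,0:512]; return unproj(p,u,v,p['depth'].astype(float))
E
python3 - <<'E'
from h import *
s=r.get_state(); print(s)
for n in ['scene','side','wrist']:
    p=imaging.snapshot(n); save(p,n+'0'); 
    Rm,t=cam(p); print(n,-Rm.T@t, Rm[2])
    np.savez('pics/'+n+'0.npz',**p)
    for q in ['rail','stud_nut','bracket','free_part','fitted_flange','stud_top','flange_top','timer','tape_roll','marker']:
        try:
            l=imaging.pinpoint(q,p)
            print(n,q,[(round(a['point'][0]*512),round(a['point'][1]*384),round(a['score'],2)) for a in l[:4]])
        except Exception as e: print(q,e)
E
```

```text
pics
{'clock': 0.0, 'q': array([-1.1341917 ,  0.68996275, -0.19451017,  1.56637117,  0.15731796,
        0.90245797, -0.21507835]), 'qd': array([-6.25775997e-05,  7.16018367e-04, -8.70497127e-04,  5.06068481e-04,
        5.06951057e-05,  7.50296990e-04, -1.07673107e-03]), 'joint_torque': array([ 3.19193930e-05, -5.27564764e+01, -1.26623165e+00, -1.53425056e+01,
       -5.24732319e-02,  6.79138771e-03,  1.69581890e-04]), 'tool_pos': array([0.24481649, 0.57441733, 0.2629159 ]), 'eef_rot': array([ 1.99985810e-01,  9.79798377e-01, -8.96453418e-04, -1.08888976e-04]), 'contact_force': array([ 0.1718935 , -0.6266572 , -1.14466582]), 'moment': array([-0.00343319,  0.0427028 , -0.01160693]), 'opening': 1.0020979878054717}
scene [-0.16343465  0.41973389  0.62838867] [ 0.7320291  -0.35941191 -0.57875424]
scene rail [(233, 204, 0.94)]
scene stud_nut [(302, 214, 0.56), (333, 208, 0.49)]
scene bracket [(355, 197, 0.66), (334, 207, 0.66), (268, 167, 0.47), (114, 251, 0.38)]
scene free_part [(220, 199, 0.94)]
scene fitted_flange [(268, 169, 0.92), (327, 168, 0.54)]
scene stud_top [(306, 193, 0.71), 
[... 303 characters left out ...]
5, 0.56)]
side stud_nut [(273, 273, 0.64), (261, 249, 0.5)]
side bracket [(300, 296, 0.72), (197, 193, 0.63)]
side free_part [(251, 187, 0.65)]
side fitted_flange [(284, 203, 0.95)]
side stud_top [(272, 259, 0.72), (256, 233, 0.66)]
side flange_top [(178, 180, 0.7), (327, 294, 0.62)]
side timer [(225, 232, 0.63)]
side tape_roll [(354, 274, 0.81)]
side marker [(198, 162, 0.7)]
wrist [0.17364842 0.60591479 0.38364748] [ 0.27428547 -0.1172863  -0.95446918]
wrist rail []
wrist stud_nut []
wrist bracket [(144, 351, 0.69)]
wrist free_part []
wrist fitted_flange []
wrist stud_top [(141, 349, 0.17)]
wrist flange_top [(120, 353, 0.56)]
wrist timer []
wrist tape_roll []
wrist marker [(241, 360, 0.51)]
```

View pics/scene0.png

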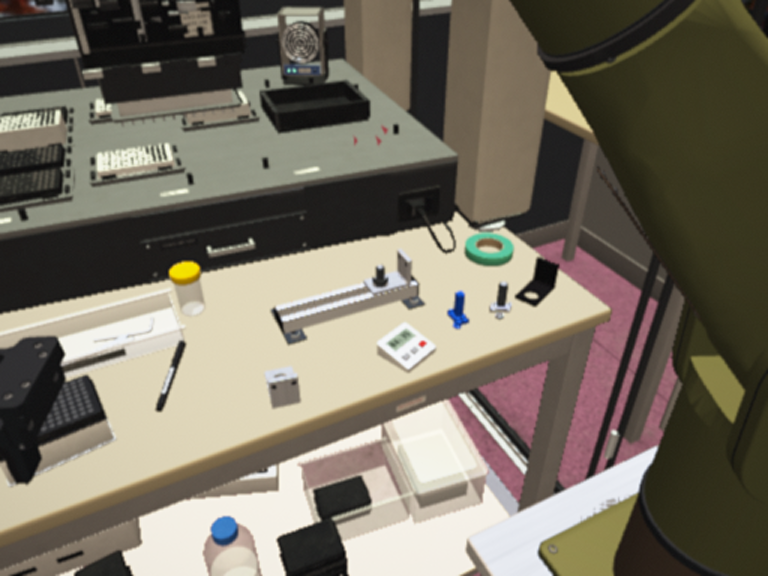

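View pics/side0.png

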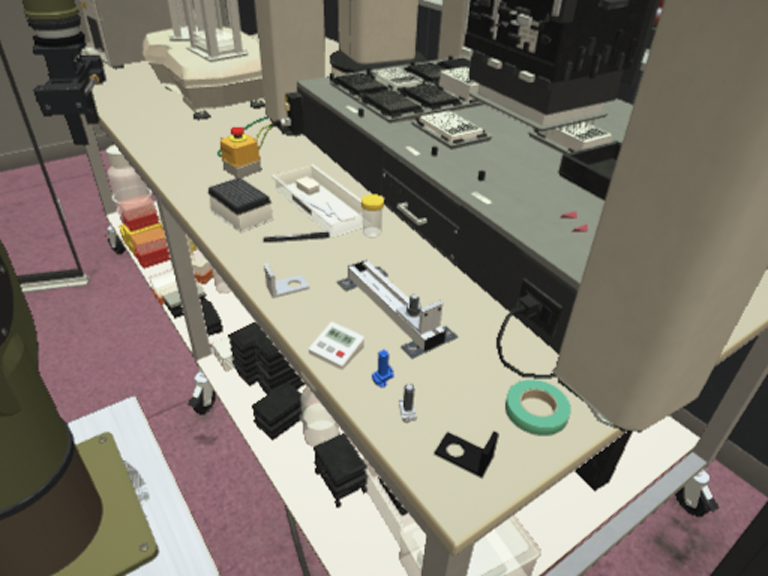

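View pics/wrist0.png

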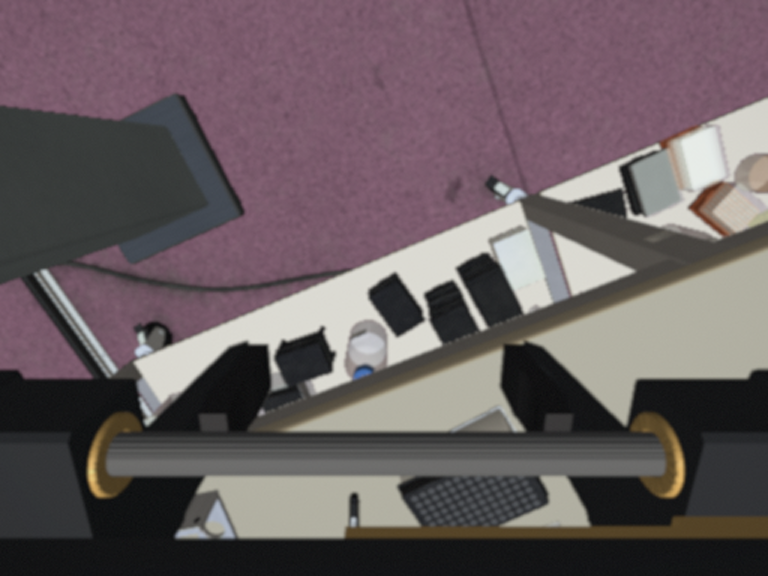

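The scene view shows the rail from about (190,210) to (278,195), with the fitted bracket at its right end. The steel nut is at about (334,203), the blue look-alike at (306,207), the silver bracket at (188,257) and the black look-alike at (358,190). In the side view the steel nut is at (272,267) and the silver bracket at (190,190). The wrist camera mostly sees the floor.

```bash
python3 - <<'E'
from h import *
for n in ['scene','side']:
    p=dict(np.load('pics/%s0.npz'%n)); C=cloud(p); im=p['image']
    pts={'scene':dict(nutTop=(336,188),fp=(220,199),ff=(268,168),rail=(233,204),fl=(188,249),blk=(355,197)),
         'side':dict(nutTop=(272,258),fp=(251,187),ff=(284,203),rail=(261,205),fl=(178,180),brh=(197,191),blk=(304,300))}[n]
    for k,(u,v) in pts.items(): print(n,k,C[v,u].round(4))
    pr=dict(nutTop=.066,fp=.029,ff=.079,rail=.004,fl=.05,brh=.0,blk=.003)
    for k,(u,v) in pts.items(): print(n,k,'ray',ray_z(p,u,v,pr[k]).round(4))
E
```

```text
scene nutTop [ 0.4556 -0.1058  0.0659]
scene fp [0.6026 0.1312 0.015 ]
scene ff [0.5883 0.005  0.078 ]
scene rail [-0.1634  0.4197  0.6284]
scene fl [0.4832 0.2574 0.0018]
scene blk [ 4.736e-01 -1.869e-01  2.000e-04]
scene nutTop ray [ 0.4555 -0.1057  0.066 ]
scene fp ray [0.5851 0.1378 0.029 ]
scene ff ray [0.5868 0.0058 0.079 ]
scene rail ray [0.5826 0.1052 0.004 ]
scene fl ray [0.4335 0.2699 0.05  ]
scene blk ray [ 0.4708 -0.1842  0.003 ]
side nutTop [ 0.4545 -0.1013  0.0678]
side fp [0.6061 0.1881 0.0067]
side ff [ 6.448e-01  8.720e-02 -2.000e-04]
side rail [0.5657 0.0864 0.029 ]
side fl [0.4259 0.2725 0.0509]
side brh [0.4729 0.26   0.0024]
side blk [ 0.4797 -0.1819  0.0008]
side nutTop ray [ 0.4556 -0.1     0.066 ]
side fp ray [0.5885 0.1638 0.029 ]
side ff ray [0.5781 0.0141 0.079 ]
side rail ray [0.5845 0.1105 0.004 ]
side fl ray [0.4264 0.2738 0.05  ]
side brh ray [0.4743 0.2629 0.    ]
side blk ray [ 0.4784 -0.183   0.003 ]
```

```bash
cat >> h.py <<'E'
def plan(pos,yaw,s=None):
    """yaw: world heading (deg) of tool x axis, tool pointing straight down; print shift/turn in tool axes"""
    s=s or r.get_state(); R0=R.from_quat(s['eef_rot']); p0=s['tool_pos']
    c,sn=np.cos(np.radians(yaw)),np.sin(np.radians(yaw))
    T=np.array([[c,sn,0],[sn,-c,0],[0,0,-1]]); 
    d=R0.inv().apply(np.array(pos)-p0); w=(R0.inv()*R.from_matrix(T)).as_rotvec(degrees=True)
    print('shift mm',(d*1e3).round(1),'turn',w.round(2),'dist',np.linalg.norm(d).round(3))
def st():
    s=r.get_state(); M=R.from_quat(s['eef_rot']).as_matrix()
    print('t',round(s['clock'],2),'pos',s['tool_pos'].round(4),'yaw',np.degrees(np.arctan2(M[1,0],M[0,0])).round(2),'down',M[:,2].round(4),'F',s['contact_force'].round(1),'op',round(s['opening'],3),'q7',s['q'].round(2)); return s
E
python3 - <<'E'
from h import *
p=dict(np.load('pics/wrist0.npz')); s=st(); print(p['mtx'])
R0=R.from_quat(s['eef_rot'])
for z in (0,0.0,):
  for dx in (-.05,0,.05,.1,.15): print(dx,proj(p,s['tool_pos']*[1,1,0]+R0.apply([dx,0,0])), proj(p,s['tool_pos']+R0.apply([dx,0,0.025])))
Rm,t=cam(p); print('cam in tool',R0.inv().apply(-Rm.T@t-s['tool_pos']), 'axes\n',(Rm@R0.as_matrix()).round(3))
for q in ([.45,.12,.3],[.5,-.1,.3]): plan(q,157); plan(q,180)
E
```

```text
t 1.65 pos [0.245  0.575  0.2638] yaw 156.92 down [ 0.e+00  1.e-04 -1.e+00] F [ 0.7 -0.2  0.1] op 0.999 q7 [-1.13  0.69 -0.19  1.57  0.16  0.9  -0.22]
[[283.45791994   0.         256.87361702]
 [  0.         283.45791994 190.67045313]
 [  0.           0.           1.        ]]
-0.05 [[256.64165399 195.90241423]] [[256.25272284 317.1093612 ]]
0 [[256.61282407 161.36027964]] [[256.14728346 245.01745977]]
0.05 [[256.5816973  124.06622356]] [[256.02038321 158.25215427]]
0.1 [[256.54798783  83.67774019]] [[255.8647276   51.82599687]]
0.15 [[256.5113603   39.79302563]] [[255.66929391 -81.79756351]]
-0.05 [[256.64165399 195.90241423]] [[256.25272284 317.1093612 ]]
0 [[256.61282407 161.36027964]] [[256.14728346 245.01745977]]
0.05 [[256.5816973  124.06622356]] [[256.02038321 158.25215427]]
0.1 [[256.54798783  83.67774019]] [[255.8647276   51.82599687]]
0.15 [[256.5113603   39.79302563]] [[255.66929391 -81.79756351]]
cam in tool [ 0.07772416  0.00049981 -0.11989351] axes
 [[-0.001  1.     0.   ]
 [-0.954 -0.    -0.298]
 [-0.298 -0.     0.954]]
shift mm [-367.  -338.2  -36.3] turn [ 0.   -0.   -0.08] dist 0.5
shift mm [-367.  -338.2  -36.3] turn [  0.     0.   -23.08] dist 0.5
shift mm [-499.2 -521.   -36.3] turn [ 0.   -0.   -0.08] dist 0.722
shift mm [-499.2 -521.   -36.3] turn [  0.     0.   -23.08] dist 0.722
```

send_rows(moves=[-0.0315,-0.0245,-0.006,0,0,0,-0.063,-0.049,-0.012,0,0,0,-0.0945,-0.0735,-0.018,0,0,0,-0.126,-0.098,-0.024,0,0,0,-0.158,-0.123,-0.03,0,0,0])

```text
clock: 2.07
tool_pos: [0.3427, 0.3984, 0.2941]
eef_rot: [0.2, 0.98, 0.0, 0.0]
contact_force: [0.6, 0.3, 0.5]
opening: 1.0
```

send_rows(moves=[-0.0315,-0.0245,0,0,0,-5,-0.063,-0.049,0,0,0,-10,-0.0945,-0.0735,0,0,0,-15,-0.126,-0.098,0,0,0,-20,-0.158,-0.123,0,0,0,-23])

```text
clock: 2.48
tool_pos: [0.4406, 0.2217, 0.2943]
eef_rot: [-0.002, 1.0, 0.0, 0.0]
contact_force: [0.9, 0.6, -0.3]
opening: 0.998
```

```bash
python3 - <<'E'
from h import *
st(); plan([.52,.08,.28],180)
E
```

```text
t 2.48 pos [0.4406 0.2217 0.2943] yaw -179.79 down [ 9.e-04  7.e-04 -1.e+00] F [ 0.9  0.6 -0.3] op 0.998 q7 [-0.32  0.49 -0.36  1.91  0.24  0.78  0.76]
shift mm [ -78.8 -142.    14.3] turn [0.04 0.05 0.21] dist 0.163
```

send_rows(moves=[-0.016,-0.03,0.003,0,0,0,-0.034,-0.06,0.006,0,0,0,-0.055,-0.095,0.01,0,0,0,-0.072,-0.13,0.014,0,0,0,-0.079,-0.142,0.014,0,0,0])

```text
clock: 2.9
tool_pos: [0.5221, 0.0728, 0.2795]
eef_rot: [0.002, 1.0, -0.002, 0.0]
contact_force: [-0.3, -1.3, -0.1]
opening: 1.002
```

```bash
python3 - <<'E'
from h import *
st()
p=imaging.snapshot('wrist'); save(p,'w1'); np.savez('pics/w1.npz',**p)
C=cloud(p)
for q,z in [('rail',.004),('stud_nut',.016),('bracket',0),('free_part',.029),('fitted_flange',.079),('stud_top',.066),('flange_top',.05),('nut_grooves',.021)]:
    for a in imaging.pinpoint(q,p)[:3]:
        u,v=a['point'][0]*512,a['point'][1]*384
        print(q,round(a['score'],2),round(u),round(v),'ray',ray_z(p,u,v,z).round(4),'depth',C[int(v),int(u)].round(4))
E
```

```text
t 2.9 pos [0.5221 0.0728 0.2795] yaw 179.72 down [ 8.0e-04 -3.6e-03 -1.0e+00] F [-0.3 -1.3 -0.1] op 1.002 q7 [-0.01  0.55 -0.35  1.84  0.26  0.8   1.07]
rail 0.71 281 202 ray [0.5861 0.1081 0.004 ] depth [0.5839 0.1075 0.0057]
stud_nut 0.68 180 118 ray [ 0.4643 -0.0283  0.016 ] depth [ 0.463  -0.0222  0.0387]
bracket 0.77 396 123 ray [0.4727 0.2639 0.    ] depth [ 0.472   0.264  -0.0019]
bracket 0.77 71 126 ray [ 0.4749 -0.184   0.    ] depth [ 0.4737 -0.1848 -0.0013]
free_part 0.74 312 207 ray [0.5843 0.1494 0.029 ] depth [0.5919 0.1535 0.0057]
stud_top 0.84 106 111 ray [ 0.4538 -0.098   0.066 ] depth [ 0.4535 -0.0993  0.0641]
stud_top 0.82 167 120 ray [ 0.4643 -0.0299  0.066 ] depth [ 0.4638 -0.0301  0.0657]
flange_top 0.87 18 143 ray [ 0.4906 -0.2214  0.05  ] depth [ 0.4899 -0.2218  0.0505]
flange_top 0.74 310 206 ray [0.5755 0.1421 0.05  ] depth [0.5912 0.1501 0.0076]
flange_top 0.72 430 88 ray [0.4304 0.2738 0.05  ] depth [0.4302 0.2743 0.0482]
nut_grooves 0.87 180 118 ray [ 0.4641 -0.0271  0.021 ] depth [ 0.4627 -0.0219  0.0444]
nut_grooves 0.71 83 220 ray [ 0.6067 -0.1801  0.021 ] depth [ 0.6159 -0.1965 -0.0011]
nut_grooves 0.6 123 111 ray [ 0.4553 -0.0995  0.021 ] depth [ 0.4545 -0.0944  0.0325]
```

View pics/w1.png

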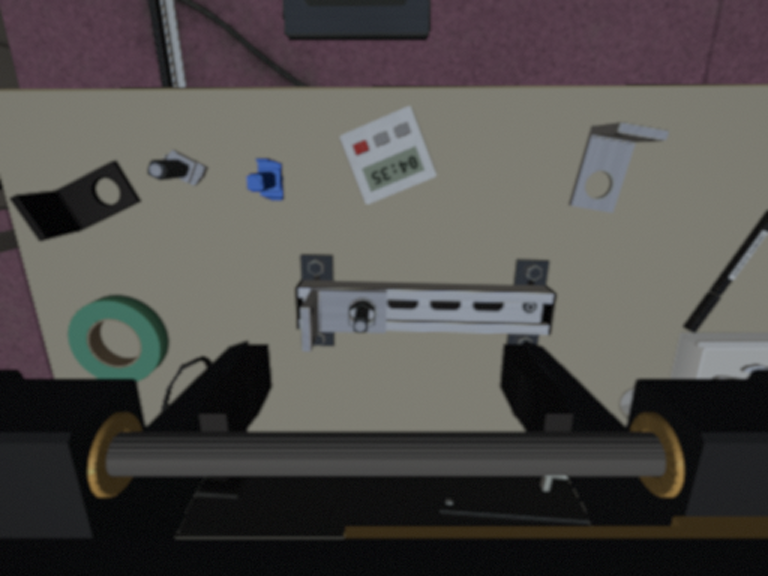

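The wrist view from above shows the rail from (197,205) to (368,205) in 512-wide pixels, running almost along world y, with the fitted bracket on the left at -y. The steel nut's stud top is at (106,111), the blue nut is at (172,120) and the silver bracket's hole is at (398,122). The flange of the bracket points toward (425,88).

```bash
python3 - <<'E'
from h import *
p=dict(np.load('pics/w1.npz')); C=cloud(p)
im=cv2.cvtColor(p['image'],cv2.COLOR_RGB2BGR)
a=cv2.resize(im[80:150,60:200],None,fx=5,fy=5,interpolation=cv2.INTER_CUBIC)
b=cv2.resize(im[160:240,180:390],None,fx=3.3,fy=3.3,interpolation=cv2.INTER_CUBIC)
cv2.imwrite('pics/cropA.png',a); cv2.imwrite('pics/cropB.png',b)
# plate of nut: height 14..27mm near
d=np.hypot(C[...,0]-.4545,C[...,1]+.1)
m=(d<.03)&(C[...,2]>.012)&(C[...,2]<.03); P=C[m]; print(m.sum(),P.mean(0)); 
w,V=np.linalg.eigh(np.cov(P[:,:2].T)); print(np.sqrt(w),V[:,1])
# obstacles
s=dict(np.load('pics/scene0.npz')); S=cloud(s).reshape(-1,3)
k=(S[:,2]>.05)&(S[:,0]>.5)&(S[:,0]<.9)&(S[:,1]>-.2)&(S[:,1]<.35)
for y in np.arange(-.2,.35,.05):
    q=S[k&(abs(S[:,1]-y)<.025)&(abs(S[:,2]-.12)<.08)]; print(round(y,2),len(q),q.min(0).round(3) if len(q) else '')
# channel top
m=(abs(C[...,0]-.583)<.04)&(C[...,1]>.09)&(C[...,1]<.22)&(abs(C[...,2]-.029)<.003); P=C[m]; print(m.sum(),P[:,2].mean())
for y in np.arange(.1,.22,.01):
    q=P[abs(P[:,1]-y)<.005]; x=np.sort(q[:,0]); g=np.argmax(np.diff(x)); print(round(y,3),x[[0,-1]].round(4),x[g].round(4),x[g+1].round(4))
E
```

```text
291 [ 0.45491735 -0.09620962  0.02173421]
[0.00525567 0.00957948] [0.68553354 0.72804105]
-0.2 1242 [ 0.648 -0.2    0.05 ]
-0.15 979 [ 0.703 -0.175  0.05 ]
-0.1 1137 [ 0.639 -0.125  0.05 ]
-0.05 1159 [ 0.69  -0.075  0.05 ]
-0.0 1272 [ 0.559 -0.025  0.05 ]
0.05 1246 [0.573 0.025 0.05 ]
0.1 1239 [0.724 0.075 0.05 ]
0.15 1285 [0.731 0.125 0.05 ]
0.2 1316 [0.72  0.175 0.05 ]
0.25 1356 [0.719 0.225 0.05 ]
0.3 1550 [0.68  0.275 0.05 ]
1229 0.027718683265671944
0.1 [0.5641 0.605 ] 0.5733 0.5955
0.11 [0.5644 0.6049] 0.5736 0.5958
0.12 [0.5644 0.6051] 0.5735 0.5955
0.13 [0.5648 0.6053] 0.5733 0.5967
0.14 [0.5651 0.6064] 0.575 0.5969
0.15 [0.5659 0.6066] 0.5749 0.5968
0.16 [0.5659 0.6068] 0.5751 0.5968
0.17 [0.5663 0.6068] 0.5751 0.597
0.18 [0.5664 0.6069] 0.575 0.5975
0.19 [0.5667 0.6067] 0.5754 0.5979
0.2 [0.5667 0.6068] 0.577 0.5979
0.21 [0.5675 0.6087] 0.5769 0.5985
```

View pics/cropA.png

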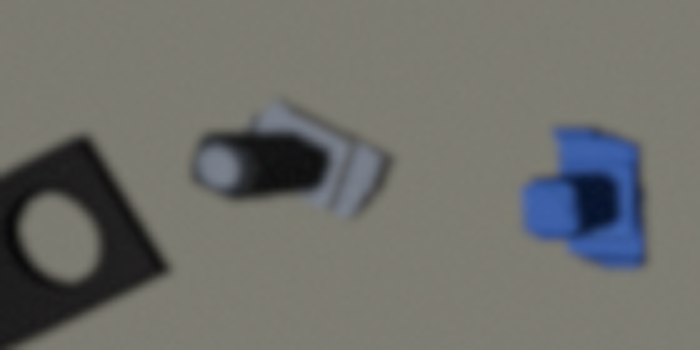

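View pics/cropB.png

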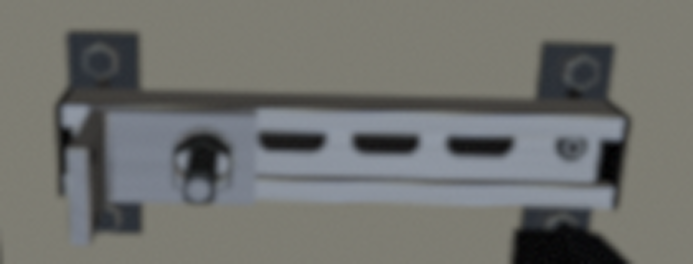

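```bash
python3 - <<'E'
from h import *
st(); plan([.4545,-.099,.18],-115.5)
E
```

```text
t 3.35 pos [0.5197 0.0816 0.2806] yaw -179.63 down [ 0.0011  0.0013 -1.    ] F [ 0.8 -0.8  0.3] op 1.003 q7 [-0.02  0.55 -0.36  1.84  0.26  0.8   1.07]
shift mm [  66.5 -180.3  100.3] turn [ 3.000e-02  1.000e-01 -6.413e+01] dist 0.217
```

send_rows(moves=[0.006,-0.018,0.006,0,0,-7,0.016,-0.048,0.02,0,0,-14,0.026,-0.08,0.035,0,0,-21,0.038,-0.11,0.05,0,0,-28,0.05,-0.14,0.07,0,0,-35], claw=0)

```text
clock: 3.77
tool_pos: [0.4708, -0.059, 0.2106]
eef_rot: [-0.308, 0.952, 0.0, 0.002]
contact_force: [0.7, -1.4, -0.1]
opening: 0.649
```

```bash
python3 - <<'E'
from h import *
st(); plan([.4545,-.099,.18],-115.5)
E
```

```text
t 3.77 pos [ 0.4708 -0.059   0.2106] yaw -144.17 down [ 0.0036  0.0015 -1.    ] F [ 0.7 -1.4 -0.1] op 0.649 q7 [ 0.34  0.62 -0.48  2.06  0.51  0.58  1.69]
shift mm [ 36.8 -22.9  30.5] turn [ -0.1    0.2  -28.67] dist 0.053
```

send_rows(moves=[0.006,-0.004,0,0,0,7,0.014,-0.009,0,0,0,14,0.022,-0.014,0.005,0,0,21,0.03,-0.019,0.01,0,0,28,0.037,-0.023,0.01,0,0,35.5])

```text
clock: 4.18
tool_pos: [0.4539, -0.0991, 0.2]
eef_rot: [-0.003, 1.0, 0.001, 0.001]
contact_force: [0.3, 0.8, -0.2]
opening: 0.502
```

send_rows(moves=[0,0,0,0,0,7,0,0,0,0,0,14,0,0,0,0,0,21,0,0,0,0,0,28,0,0,0,0,0,35.5])

```text
clock: 4.6
tool_pos: [0.4542, -0.0983, 0.2003]
eef_rot: [0.301, 0.954, 0.001, 0.001]
contact_force: [0.7, -0.2, 0.1]
opening: 0.498
```

send_rows(moves=[0,0,0,0,0,7,0,0,0,0,0,14,0,0,0,0,0,21,0,0,0,0,0,28,0,0,0,0,0,35.5])

```text
clock: 5.02
tool_pos: [0.4545, -0.0973, 0.2005]
eef_rot: [0.577, 0.817, 0.002, 0.001]
contact_force: [-0.0, 0.4, 0.8]
opening: 0.497
```

send_rows(moves=[0,0,0,0,0,7,0,0,0,0,0,14,0,0,0,0,0,21,0,0,0,0,0,28,0,0,0,0,0,35])

```text
clock: 5.43
tool_pos: [0.4548, -0.0962, 0.2007]
eef_rot: [0.797, 0.604, 0.003, 0.0]
contact_force: [1.0, -0.2, -0.1]
opening: 0.5
```

```bash
python3 - <<'E'
from h import *
st(); plan([.4545,-.099,.18],64.5)
E
```

```text
t 5.43 pos [ 0.4548 -0.0962  0.2007] yaw 74.33 down [ 0.0048  0.0028 -1.    ] F [ 1.  -0.2 -0.1] op 0.5 q7 [-0.02  0.61  0.21  2.12 -0.29  0.44  0.14]
shift mm [-2.8  0.4 20.7] turn [ 0.2  -0.25  9.82] dist 0.021
```

send_rows(moves=[-0.001,0,0.004,0,0,3,-0.002,0,0.01,0,0,6,-0.003,0,0.016,0.1,-0.2,9,-0.003,0,0.02,0.2,-0.2,9.8,-0.003,0,0.021,0.2,-0.2,9.8])

```text
clock: 5.85
tool_pos: [0.4541, -0.0981, 0.1792]
eef_rot: [0.845, 0.535, 0.0, -0.001]
contact_force: [0.8, 0.1, -0.3]
opening: 0.503
```

```bash
python3 - <<'E'
from h import *
s=st()
p=imaging.snapshot('wrist'); np.savez('pics/w2.npz',**p)
C=cloud(p)
for q,z in [('stud_nut',.016),('stud_top',.066),('nut_grooves',.021)]:
    for a in imaging.pinpoint(q,p)[:3]:
        u,v=a['point'][0]*512,a['point'][1]*384
        print(q,round(a['score'],2),round(u),round(v),'ray',ray_z(p,u,v,z).round(4),'depth',C[int(v),int(u)].round(4))
im=cv2.cvtColor(p['image'],cv2.COLOR_RGB2BGR)
for c in [s['tool_pos']*[1,1,0]+[0,0,.066]]:
    u,v=proj(p,c)[0]; print(u,v)
cv2.imwrite('pics/w2.png',cv2.resize(im[40:300,120:400],None,fx=2.5,fy=2.3,interpolation=cv2.INTER_CUBIC))
d=np.hypot(C[...,0]-.4545,C[...,1]+.099)
m=(d<.03)&(C[...,2]>.058)&(C[...,2]<.072); P=C[m]; print('top',m.sum(),P.mean(0).round(4),((P.max(0)+P.min(0))/2).round(4))
m=(d<.03)&(C[...,2]>.020)&(C[...,2]<.029); P=C[m]; print('plate',m.sum(),P.mean(0).round(4)); 
rect=cv2.minAreaRect((P[:,:2]*1e3).astype(np.float32)); print(rect)
E
```

```text
t 5.85 pos [ 0.4541 -0.0981  0.1792] yaw 64.64 down [-4.0e-04  1.3e-03 -1.0e+00] F [ 0.8  0.1 -0.3] op 0.503 q7 [-0.03  0.65  0.23  2.13 -0.37  0.4   0.05]
stud_nut 0.84 263 182 ray [ 0.4587 -0.1022  0.016 ] depth [ 0.4607 -0.0966  0.036 ]
stud_nut 0.74 235 111 ray [ 0.4647 -0.0262  0.016 ] depth [ 0.4683 -0.0263  0.065 ]
stud_top 0.94 231 110 ray [ 0.4659 -0.0242  0.066 ] depth [ 0.4663 -0.0236  0.0663]
stud_top 0.77 264 201 ray [ 0.4569 -0.1045  0.066 ] depth [ 0.4568 -0.1036  0.0654]
nut_grooves 0.79 261 183 ray [ 0.4568 -0.1008  0.021 ] depth [ 0.4591 -0.0954  0.0408]
nut_grooves 0.67 237 110 ray [ 0.4664 -0.0262  0.021 ] depth [ 0.4695 -0.026   0.0664]
257.5249977950077 196.0664306141425
top 215 [ 0.456  -0.1004  0.0646] [ 0.4556 -0.1015  0.0632]
plate 266 [ 0.4574 -0.0957  0.0228]
((455.74542236328125, -100.9900131225586), (34.06937789916992, 19.986976623535156), 61.76624298095703)
```

View pics/w2.png

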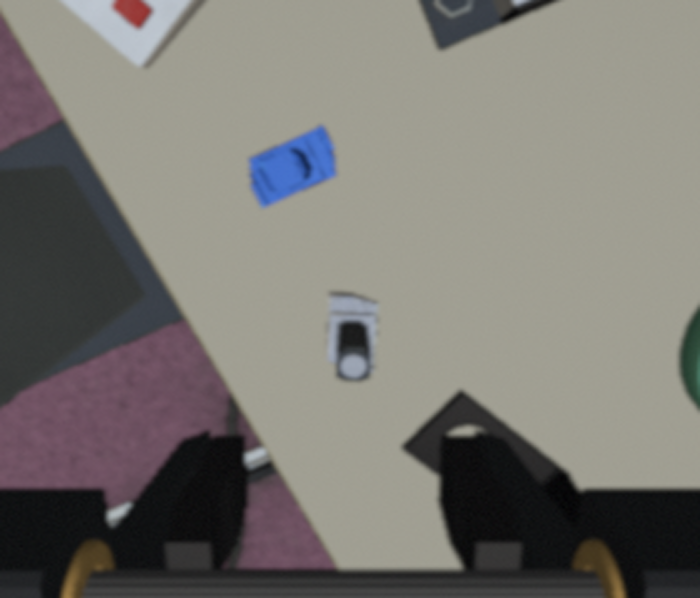

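The close view shows the steel nut straight ahead between the fingers. Its stud top is near (262,199) px and the plate extends up-image to about row 170, with a long-axis heading of about 62°. The blue nut is at (237,111), 7 cm away.

```bash
python3 - <<'E'
from h import *
s=st(); plan([.456,-.1018,.062],62.5)
E
```

```text
t 6.05 pos [ 0.4543 -0.0988  0.1799] yaw 64.59 down [ 8.e-04  1.e-03 -1.e+00] F [ 0.1  0.6 -0.3] op 0.505 q7 [-0.03  0.65  0.23  2.13 -0.37  0.4   0.05]
shift mm [ -2.1   2.8 117.9] turn [ 0.01 -0.07  2.09] dist 0.118
```

send_rows(moves=[-0.001,0.001,0.012,0,0,1,-0.002,0.002,0.04,0,0,2,-0.002,0.003,0.07,0,0,2.1,-0.002,0.003,0.095,0,0,2.1,-0.002,0.003,0.11,0,0,2.1])

```text
clock: 6.47
tool_pos: [0.4559, -0.1017, 0.0681]
eef_rot: [0.855, 0.519, 0.0, -0.001]
contact_force: [0.7, -0.5, -0.3]
opening: 0.5
```

```bash
python3 - <<'E'
from h import *
s=st(); plan([.456,-.1018,.062],62.5)
p=imaging.snapshot('wrist'); save(p,'w3')
E
```

```text
t 6.47 pos [ 0.4559 -0.1017  0.0681] yaw 62.51 down [-3.0e-04  1.8e-03 -1.0e+00] F [ 0.7 -0.5 -0.3] op 0.5 q7 [ 0.08  0.87  0.06  2.17 -0.45  0.11  0.09]
shift mm [-0.1  0.1  6.1] turn [-0.06 -0.08  0.01] dist 0.006
```

View pics/w3.png

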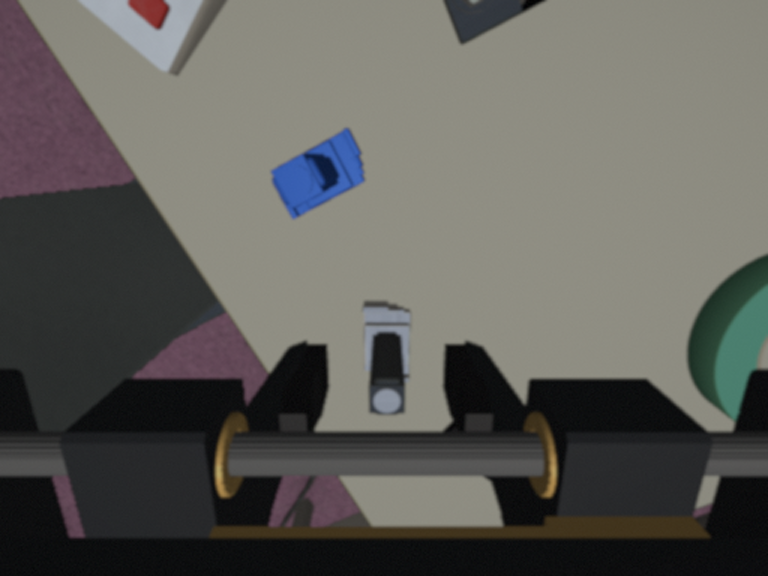

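The stud top is at (258,267), midway between the fingers at 200 and 316, and the plate is parallel to the tool's x axis. I'll go down and grip.

send_rows(moves=[0,0,0.003,0,0,0,0,0,0.006,0,0,0,0,0,0.006,0,0,0,0,0,0.006,0,0,0,0,0,0.006,0,0,0])

```text
clock: 6.93
tool_pos: [0.4557, -0.1017, 0.0615]
eef_rot: [0.855, 0.519, -0.0, -0.001]
contact_force: [0.0, 1.2, 0.0]
opening: 0.503
```

send_rows(moves=[0,0,0,0,0,0,0,0,0,0,0,0,0,0,0,0,0,0,0,0,0,0,0,0,0,0,0,0,0,0], claw=1, grip_force=45)

```text
clock: 7.35
tool_pos: [0.4557, -0.1016, 0.0616]
eef_rot: [0.855, 0.519, -0.0, -0.001]
contact_force: [1.3, -0.4, -1.0]
opening: 0.149
```

send_rows(moves=[0,0,0,0,0,0,0,0,0,0,0,0,0,0,-0.006,0,0,0,0,0,-0.015,0,0,0,0,0,-0.03,0,0,0])

```text
clock: 7.77
tool_pos: [0.4551, -0.1015, 0.0916]
eef_rot: [0.855, 0.519, -0.001, -0.002]
contact_force: [0.2, -0.5, -0.8]
opening: 0.128
```

```bash
python3 - <<'E'
from h import *
s=st()
p=imaging.snapshot('wrist'); save(p,'w4')
# rail line fit from w1
q=dict(np.load('pics/w1.npz')); C=cloud(q)
m=(abs(C[...,0]-.586)<.04)&(C[...,1]>.085)&(C[...,1]<.22)&(abs(C[...,2]-.028)<.003); P=C[m]
Y=[];A=[];B=[]
for y in np.arange(.09,.215,.005):
    k=P[abs(P[:,1]-y)<.0025]; x=np.sort(k[:,0]); g=np.argmax(np.diff(x)); Y.append(y);A.append((x[0]+x[-1])/2);B.append((x[g]+x[g+1])/2)
print(np.polyfit(Y,A,1),np.polyval(np.polyfit(Y,A,1),.148),np.polyfit(Y,B,1),np.polyval(np.polyfit(Y,B,1),.148))
E
```

```text
t 7.77 pos [ 0.4551 -0.1015  0.0916] yaw 62.51 down [-0.0032  0.0025 -1.    ] F [ 0.2 -0.5 -0.8] op 0.128 q7 [ 0.06  0.82  0.1   2.17 -0.44  0.17  0.09]
[0.0290817  0.58144835] 0.5857524383067163 [0.02848855 0.58150497] 0.585721279959901
```

View pics/w4.png

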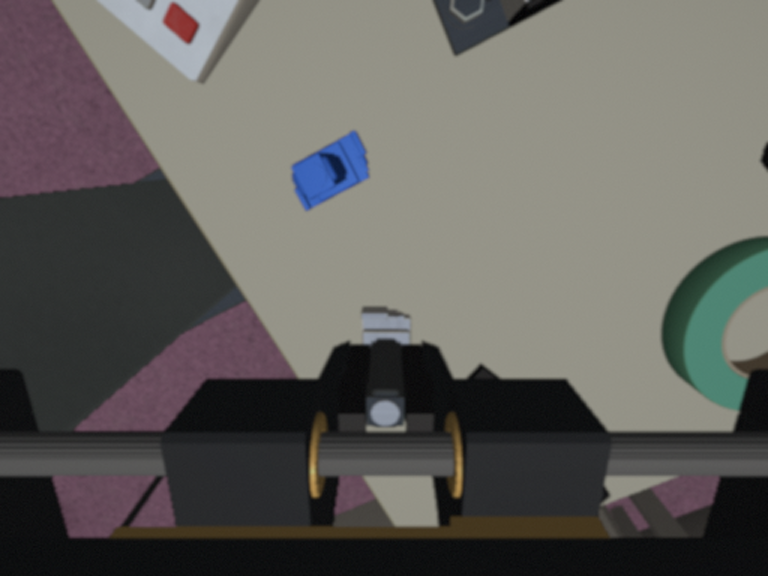

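```bash
python3 - <<'E'
from h import *
s=st(); plan([.5857,.148,.16],88.35)
E
```

```text
t 7.82 pos [ 0.4562 -0.1018  0.0943] yaw 62.5 down [ 8.0e-04  1.6e-03 -1.0e+00] F [-0.5 -0.4  0.6] op 0.131 q7 [ 0.06  0.82  0.1   2.17 -0.44  0.18  0.09]
shift mm [281.5  -0.5 -65.2] turn [ 2.000e-02 -1.000e-01 -2.585e+01] dist 0.289
```

send_rows(moves=[0.004,0,-0.025,0,0,0,0.025,0,-0.055,0,0,-4,0.055,0,-0.066,0,0,-8,0.09,0,-0.066,0,0,-12,0.125,0,-0.066,0,0,-16])

```text
clock: 8.23
tool_pos: [0.5148, 0.0099, 0.1621]
eef_rot: [0.774, 0.634, 0.002, 0.001]
contact_force: [1.2, -1.0, -1.5]
opening: 0.131
```

```bash
python3 - <<'E'
from h import *
s=st(); plan([.5857,.148,.14],88.35)
E
```

```text
t 8.23 pos [0.5148 0.0099 0.1621] yaw 78.63 down [ 0.0033  0.0013 -1.    ] F [ 1.2 -1.  -1.5] op 0.131 q7 [-0.24  0.72  0.22  2.   -0.34  0.45  0.04]
shift mm [149.3  42.3  22.5] turn [ 0.18 -0.1  -9.72] dist 0.157
```

send_rows(moves=[0.03,0.009,0.003,0,0,-2,0.065,0.019,0.008,0,0,-5,0.1,0.029,0.014,0.1,0,-7.5,0.13,0.037,0.02,0.2,-0.1,-9.7,0.149,0.042,0.022,0.2,-0.1,-9.7])

```text
clock: 8.65
tool_pos: [0.5858, 0.1526, 0.14]
eef_rot: [0.715, 0.699, 0.001, -0.001]
contact_force: [0.1, -0.9, -0.9]
opening: 0.128
```

send_rows(moves=[0,0,0.001,0,0,0,0,0,0.001,0,0,0,0,0,0.001,0,0,0,0,0,0.001,0,0,0,0,0,0.001,0,0,0])

```text
clock: 9.07
tool_pos: [0.5855, 0.1503, 0.1394]
eef_rot: [0.716, 0.698, 0.0, -0.001]
contact_force: [-0.4, 0.5, -1.5]
opening: 0.131
```

```bash
python3 - <<'E'
from h import *
s=st()
for n in ['wrist','side']:
    p=imaging.snapshot(n); np.savez('pics/%s5.npz'%n,**p); save(p,n+'5')
plan([.5857,.148,.14],88.35)
q=dict(np.load('pics/wrist5.npz')); C=cloud(q)
d=(C[...,1]>.09)&(C[...,1]<.225)
m=(abs(C[...,0]-.586)<.04)&d&(abs(C[...,2]-.0285)<.0035); P=C[m]; print(m.sum(),P[:,2].mean(), P[:,1].min(),P[:,1].max())
Y=[];B=[]
for y in np.arange(.12,.225,.005):
    k=P[abs(P[:,1]-y)<.0025]
    if len(k)<10: continue
    x=np.sort(k[:,0]); g=np.argmax(np.diff(x)); print(round(y,3),x[[0,g,g+1,-1]].round(4),((x[g]+x[g+1])/2).round(4),((x[0]+x[-1])/2).round(4))
E
```

```text
t 9.07 pos [0.5855 0.1503 0.1394] yaw 88.51 down [-6.0e-04  1.3e-03 -1.0e+00] F [-0.4  0.5 -1.5] op 0.131 q7 [-0.46  0.84  0.23  1.74 -0.32  0.59 -0.06]
shift mm [-3.1  0.1 -0.7] turn [-0.02 -0.11  0.21] dist 0.003
2650 0.027809752835593532 0.11886337405634206 0.22498833135415477
0.12 [0.5647 0.5693 0.5987 0.6051] 0.584 0.5849
0.125 [0.5649 0.5695 0.5987 0.6059] 0.5841 0.5854
0.13 [0.5651 0.5697 0.5988 0.6059] 0.5842 0.5855
0.135 [0.5653 0.5699 0.5988 0.606 ] 0.5844 0.5856
0.14 [0.5656 0.5702 0.5971 0.6059] 0.5837 0.5857
0.145 [0.5659 0.5747 0.5972 0.6059] 0.586 0.5859
0.15 [0.5661 0.575  0.5973 0.6059] 0.5861 0.586
0.155 [0.5664 0.5751 0.5973 0.6068] 0.5862 0.5866
0.16 [0.5659 0.5754 0.5974 0.6068] 0.5864 0.5863
0.165 [0.5659 0.5756 0.5975 0.6068] 0.5865 0.5863
0.17 [0.5663 0.5757 0.5983 0.6068] 0.587 0.5866
0.175 [0.5665 0.5759 0.5984 0.6068] 0.5871 0.5867
0.18 [0.5668 0.5761 0.5984 0.6068] 0.5872 0.5868
0.185 [0.5671 0.5762 0.5985 0.6077] 0.5873 0.5874
0.19 [0.5673 0.5757 0.5985 0.6077] 0.5871 0.5875
0.195 [0.5675 0.5759 0.5986 0.6076] 0.5873 0.5876
0.2 [0.567  0.5761 0.5986 0.6076] 0.5874 0.5873
0.205 [0.5672 0.5763 0.5987 0.6076] 0.5875 0.5874
0.21 [0.5675 0.5765 0.5988 0.6084] 0.5876 0.5879
0.215 [0.5677 0.5767 0.5989 0.6084] 0.5878 0.5881
0.22 [0.568  0.5769 0.5997 0.6084] 0.5883 0.5882
```

View pics/wrist5.png

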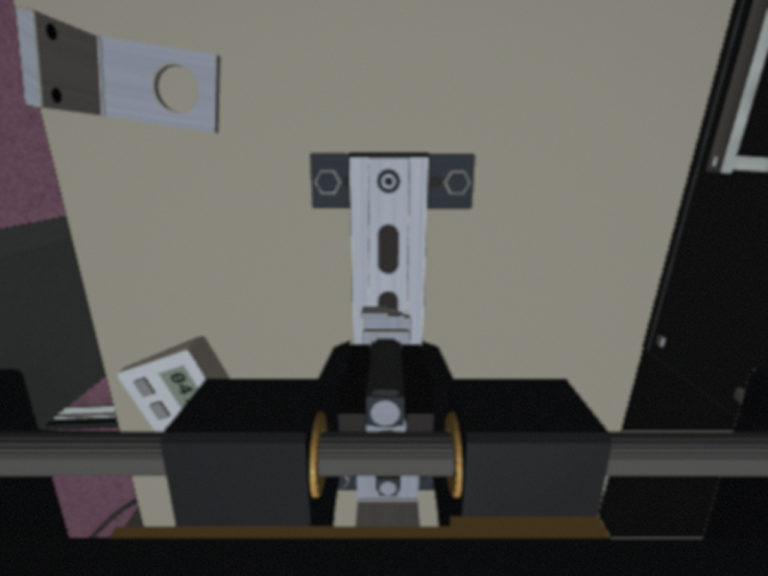

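View pics/side5.png

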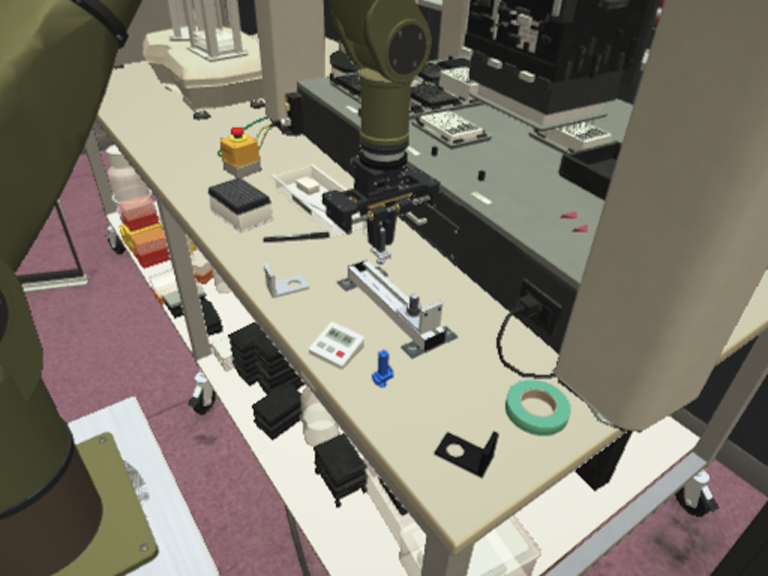

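```bash
python3 - <<'E'
from h import *
s=st(); R0=R.from_quat(s['eef_rot'])
q=dict(np.load('pics/wrist5.npz')); C=cloud(q)
T=R0.inv().apply((C-s['tool_pos']).reshape(-1,3)).reshape(C.shape)*1e3
# stud + plate in tool frame
m=(abs(T[...,1])<14)&(T[...,0]>-10)&(T[...,0]<25)&(T[...,2]>30)&(T[...,2]<50); P=T[m]; print('plate',m.sum(),P.min(0),P.max(0))
print(cv2.minAreaRect(P[:,:2].astype(np.float32)))
im=cv2.cvtColor(q['image'],cv2.COLOR_RGB2BGR)
cv2.imwrite('pics/c5.png',cv2.resize(im[160:300,200:320],None,fx=6,fy=4.2,interpolation=cv2.INTER_CUBIC))
m=(abs(T[...,1])<8)&(T[...,0]>-10)&(T[...,0]<20)&(T[...,2]>-8)&(T[...,2]<1); P=T[m]; print('top',m.sum(),P.min(0),P.max(0),P.mean(0))
E
```

```text
t 9.17 pos [0.5857 0.1511 0.1393] yaw 88.56 down [-3.0e-04  1.9e-03 -1.0e+00] F [ 0.3  0.3 -2.1] op 0.131 q7 [-0.46  0.84  0.23  1.74 -0.32  0.59 -0.06]
plate 793 [  1.63672215 -10.59650176  30.02533831] [17.09273812  8.91886663 46.56454047]
((9.432208061218262, -0.7894992828369141), (19.49479866027832, 15.378819465637207), 89.37376403808594)
top 738 [-8.07813895 -7.95051806 -7.94114248] [9.56895484 7.92561777 0.98080874] [ 1.55980572 -0.51660974 -3.03866258]
```

View pics/c5.png

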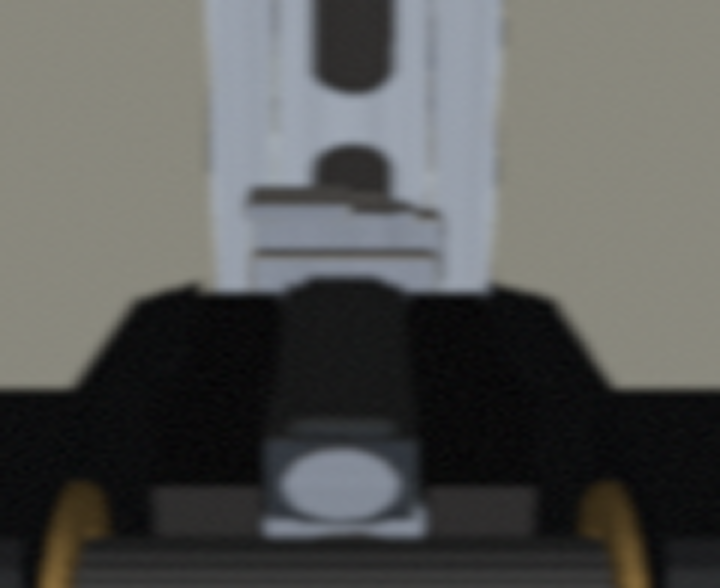

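send_rows(moves=[0,0.0006,0.008,0,0,0,0,0.0012,0.024,0,0,0.2,0,0.0012,0.042,0,0,0.2,0,0.0012,0.056,0,0,0.2,0,0.0012,0.062,0,0,0.2])

```text
clock: 9.58
tool_pos: [0.5856, 0.1505, 0.075]
eef_rot: [0.717, 0.697, -0.001, -0.002]
contact_force: [-0.7, 0.6, -0.9]
opening: 0.13
```

send_rows(moves=[0,0,0,0,0,0,0,0,0,0,0,0,0,0,0,0,0,0,0,0,0,0,0,0,0,0,0,0,0,0])

```text
clock: 10.0
tool_pos: [0.5858, 0.1505, 0.0757]
eef_rot: [0.717, 0.697, -0.001, -0.001]
contact_force: [0.3, -0.5, -0.4]
opening: 0.133
```

```bash
python3 - <<'E'
from h import *
s=st()
q=imaging.snapshot('wrist'); np.savez('pics/w6.npz',**q)
im=cv2.cvtColor(q['image'],cv2.COLOR_RGB2BGR)
cv2.imwrite('pics/c6.png',cv2.resize(im[160:300,200:320],None,fx=6,fy=4.2,interpolation=cv2.INTER_CUBIC))
E
```

```text
t 10.0 pos [0.5858 0.1505 0.0757] yaw 88.32 down [-0.0028  0.0012 -1.    ] F [ 0.3 -0.5 -0.4] op 0.133 q7 [-0.43  0.94  0.19  1.76 -0.35  0.48 -0.04]
```

View pics/c6.png

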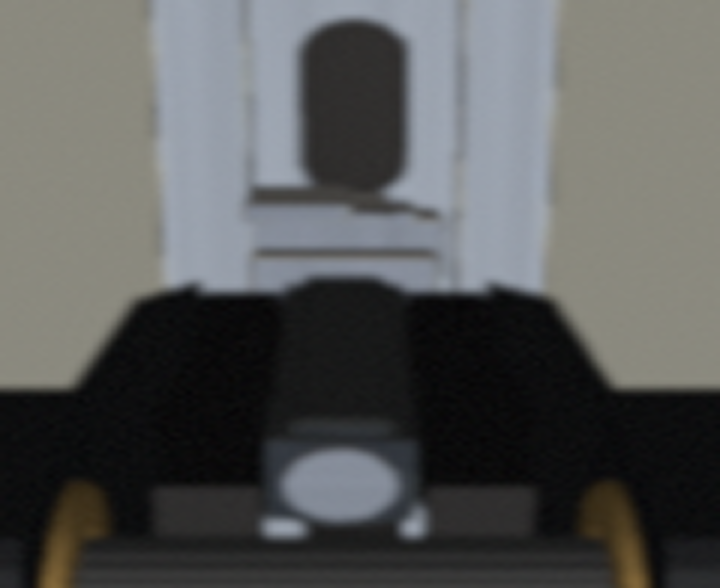

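```bash
python3 - <<'E'
from h import *
s=st(); plan([.5868,.1505,.0755],88.35)
q=dict(np.load('pics/w6.npz')); g=cv2.cvtColor(q['image'],cv2.COLOR_RGB2GRAY).astype(float)
for rws in [(196,203),(204,208),(212,219),(222,226)]:
    row=g[rws[0]:rws[1]].mean(0); print(rws,[(c,int(row[c])) for c in range(222,294,1)])
E
```

```text
t 10.05 pos [0.5858 0.1505 0.0756] yaw 88.33 down [-0.0029  0.0012 -1.    ] F [ 0.5 -0.  -1.2] op 0.129 q7 [-0.43  0.94  0.19  1.76 -0.35  0.48 -0.04]
shift mm [-0.   1.   0.1] turn [-0.17 -0.07 -0.02] dist 0.001
(196, 203) [(222, 136), (223, 136), (224, 136), (225, 142), (226, 154), (227, 163), (228, 164), (229, 160), (230, 159), (231, 160), (232, 162), (233, 161), (234, 159), (235, 157), (236, 156), (237, 156), (238, 156), (239, 156), (240, 149), (241, 135), (242, 142), (243, 158), (244, 164), (245, 165), (246, 164), (247, 163), (248, 157), (249, 138), (250, 104), (251, 69), (252, 49), (253, 45), (254, 44), (255, 45), (256, 45), (257, 45), (258, 45), (259, 46), (260, 46), (261, 46), (262, 46), (263, 46), (264, 46), (265, 51), (266, 68), (267, 106), (268, 141), (269, 159), (270, 162), (271, 161), (272, 162), (273, 163), (274, 160), (275, 150), (276, 144), (277, 151), (278, 158), (279, 160), (280, 160), (281, 161), (282, 161), (283, 161), (284, 160), (285, 158), (286, 157), (287, 156), (288, 158), (289, 162), (290, 159), (291, 145), (292, 134), (293, 134)]
(204, 208) [(222, 136), (22
[... 1878 characters left out ...]
59), (236, 158), (237, 157), (238, 157), (239, 157), (240, 152), (241, 139), (242, 135), (243, 139), (244, 141), (245, 140), (246, 139), (247, 139), (248, 138), (249, 136), (250, 133), (251, 129), (252, 127), (253, 127), (254, 127), (255, 127), (256, 126), (257, 127), (258, 127), (259, 129), (260, 129), (261, 129), (262, 131), (263, 135), (264, 139), (265, 140), (266, 140), (267, 139), (268, 139), (269, 139), (270, 139), (271, 137), (272, 132), (273, 133), (274, 137), (275, 133), (276, 140), (277, 154), (278, 160), (279, 160), (280, 159), (281, 160), (282, 160), (283, 160), (284, 159), (285, 158), (286, 157), (287, 158), (288, 162), (289, 160), (290, 147), (291, 137), (292, 135), (293, 136)]
```

send_rows(moves=[0,0.0008,0,-0.17,0,0,0,0.0008,0.001,-0.17,0,0,0,0.0008,0.0025,-0.17,0,0,0,0.0008,0.0035,-0.17,0,0,0,0.0008,0.0045,-0.17,0,0])

```text
clock: 10.47
tool_pos: [0.5864, 0.1505, 0.0709]
eef_rot: [0.717, 0.697, 0.0, -0.0]
contact_force: [-0.1, 0.1, -1.7]
opening: 0.128
```

```bash
python3 - <<'E'
from h import *
s=st()
q=imaging.snapshot('wrist'); np.savez('pics/w7.npz',**q)
im=cv2.cvtColor(q['image'],cv2.COLOR_RGB2BGR)
cv2.imwrite('pics/c7.png',cv2.resize(im[160:300,200:320],None,fx=6,fy=4.2,interpolation=cv2.INTER_CUBIC))
E
```

```text
t 10.47 pos [0.5864 0.1505 0.0709] yaw 88.33 down [-3.0e-04  1.1e-03 -1.0e+00] F [-0.1  0.1 -1.7] op 0.128 q7 [-0.43  0.95  0.19  1.76 -0.35  0.47 -0.04]
```

View pics/c7.png

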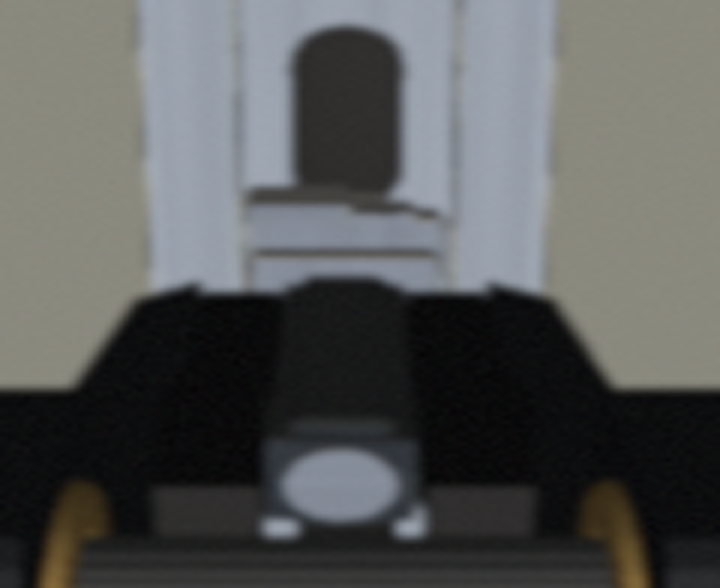

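send_rows(moves=[0,0,0.001,0,0,0,0,0,0.0025,0,0,0,0,0,0.004,0,0,0,0,0,0.0055,0,0,0,0,0,0.007,0,0,0])

```text
clock: 10.93
tool_pos: [0.5865, 0.1505, 0.0643]
eef_rot: [0.717, 0.697, 0.0, -0.0]
contact_force: [-2.1, 0.1, 8.0]
opening: 0.13
```

```bash
python3 - <<'E'
from h import *
s=st(); plan([.5865,.1505,.058],88.35)
E
```

```text
t 10.93 pos [0.5865 0.1505 0.0643] yaw 88.32 down [-1.0e-04  1.3e-03 -1.0e+00] F [-2.1  0.1  8. ] op 0.13 q7 [-0.43  0.96  0.18  1.76 -0.35  0.45 -0.04]
shift mm [0.  0.  6.3] turn [-0.01 -0.07 -0.03] dist 0.006
```

send_rows(moves=[0,0,0.0015,0,0,0,0,0,0.003,0,0,0,0,0,0.0045,0,0,0,0,0,0.0058,0,0,0,0,0,0.0064,0,0,0])

```text
clock: 11.35
tool_pos: [0.5866, 0.1506, 0.0592]
eef_rot: [0.717, 0.697, 0.001, -0.001]
contact_force: [-3.9, -0.3, 12.4]
opening: 0.128
```

```bash
python3 - <<'E'
from h import *
s=st(); plan([.5865,.1505,.058],88.35)
q=imaging.snapshot('wrist'); np.savez('pics/w8.npz',**q)
im=cv2.cvtColor(q['image'],cv2.COLOR_RGB2BGR)
cv2.imwrite('pics/c8.png',cv2.resize(im[160:300,200:320],None,fx=6,fy=4.2,interpolation=cv2.INTER_CUBIC))
E
```

```text
t 11.35 pos [0.5866 0.1506 0.0592] yaw 88.31 down [ 2.0e-04  1.8e-03 -1.0e+00] F [-3.9 -0.3 12.4] op 0.128 q7 [-0.43  0.97  0.18  1.76 -0.35  0.44 -0.03]
shift mm [-0.1 -0.1  1.2] turn [ 0.01 -0.1  -0.04] dist 0.001
```

View pics/c8.png

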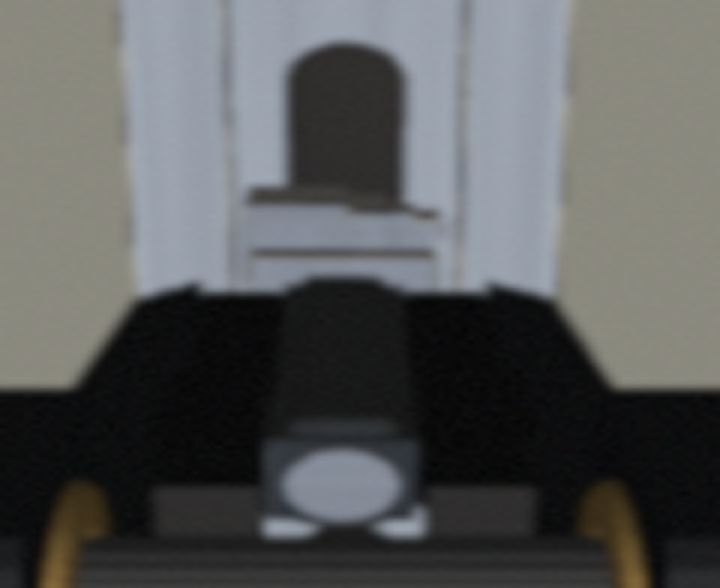

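send_rows(moves=[0,0,0.0005,0,0,0,0,0,0.001,0,0,0,0,0,0.0015,0,0,0,0,0,0.002,0,0,0,0,0,0.0024,0,0,0])

```text
clock: 11.82
tool_pos: [0.5866, 0.1505, 0.0584]
eef_rot: [0.718, 0.697, 0.001, -0.001]
contact_force: [-4.1, -1.0, 13.9]
opening: 0.127
```

```bash
python3 - <<'E'
from h import *
s=st(); print(s['moment'])
E
```

```text
t 11.82 pos [0.5866 0.1505 0.0584] yaw 88.3 down [ 5.0e-04  2.3e-03 -1.0e+00] F [-4.1 -1.  13.9] op 0.127 q7 [-0.43  0.97  0.18  1.76 -0.35  0.44 -0.03]
[-0.21050201  0.93111824 -0.00836534]
```

send_rows(moves=[0,0,0.0016,0,0,4,0,0,0.0016,0,0,9,0,0,0.0016,0,0,14,0,0,0.0016,0,0,19,0,0,0.0016,0,0,24])

```text
clock: 12.23
tool_pos: [0.5874, 0.1505, 0.0586]
eef_rot: [0.848, 0.53, 0.002, -0.001]
contact_force: [-1.8, -0.5, 13.1]
opening: 0.131
```

```bash
python3 - <<'E'
from h import *
s=st(); print(s['moment']); plan([.5866,.1505,.0584],-1.65)
E
```

```text
t 12.23 pos [0.5874 0.1505 0.0586] yaw 64.05 down [ 0.0024  0.0033 -1.    ] F [-1.8 -0.5 13.1] op 0.131 q7 [-0.48  0.98  0.27  1.76 -0.52  0.47 -0.3 ]
[-0.13546524  0.66356218  0.09514695]
shift mm [-0.4 -0.7  0.2] turn [-0.09 -0.23 65.7 ] dist 0.001
```

send_rows(moves=[-0.0003,-0.0005,0.0018,0,-0.1,6,-0.0003,-0.0006,0.0018,0,-0.2,12,-0.0003,-0.0006,0.0018,0,-0.2,18,-0.0003,-0.0006,0.0018,0,-0.2,24,-0.0003,-0.0006,0.0018,0,-0.2,30])

```text
clock: 12.65
tool_pos: [0.5881, 0.1505, 0.0588]
eef_rot: [0.957, 0.29, 0.002, -0.0]
contact_force: [-1.3, 0.2, 12.4]
opening: 0.128
```

```bash
python3 - <<'E'
from h import *
s=st(); print(s['moment']); plan([.5866,.1505,.0584],-1.65)
E
```

```text
t 12.65 pos [0.5881 0.1505 0.0588] yaw 33.75 down [ 0.0035  0.0016 -1.    ] F [-1.3  0.2 12.4] op 0.128 q7 [-0.54  1.    0.4   1.77 -0.72  0.52 -0.65]
[-0.09931523  0.48708907  0.06931487]
shift mm [-1.3 -0.8  0.4] turn [-3.00e-02 -2.20e-01  3.54e+01] dist 0.002
```

send_rows(moves=[-0.0008,-0.0006,0.002,0,-0.2,3,-0.0014,-0.0009,0.0024,0,-0.2,9,-0.0016,-0.001,0.0024,0,-0.2,15,-0.0016,-0.001,0.0024,0,-0.2,21,-0.0016,-0.001,0.0024,0,-0.2,27])

```text
clock: 13.07
tool_pos: [0.5884, 0.1503, 0.0587]
eef_rot: [0.998, 0.056, 0.003, -0.0]
contact_force: [-0.7, 0.6, 13.9]
opening: 0.13
```

```bash
python3 - <<'E'
from h import *
s=st(); print(s['moment']); plan([.5868,.1505,.0584],-1.65)
E
```

```text
t 13.07 pos [0.5884 0.1503 0.0587] yaw 6.45 down [ 5.3e-03  9.0e-04 -1.0e+00] F [-0.7  0.6 13.9] op 0.13 q7 [-0.6   1.03  0.52  1.77 -0.88  0.58 -0.99]
[-0.07329942  0.36130751  0.03546052]
shift mm [-1.6 -0.4  0.3] turn [-0.04 -0.31  8.1 ] dist 0.002
```

send_rows(moves=[-0.0004,0,0.0018,0,-0.2,3,-0.0006,0,0.002,0,-0.3,6,-0.0006,0,0.002,0,-0.3,8,-0.0006,0,0.002,0,-0.3,8.2,-0.0006,0,0.002,0,-0.3,8.2])

```text
clock: 13.48
tool_pos: [0.5887, 0.1503, 0.0586]
eef_rot: [1.0, -0.015, 0.001, -0.001]
contact_force: [-2.8, 0.4, 13.4]
opening: 0.135
```

```bash
python3 - <<'E'
from h import *
s=st(); print(s['moment']); plan([.5868,.1505,.0584],-1.65)
q=imaging.snapshot('wrist'); np.savez('pics/w9.npz',**q); save(q,'w9')
E
```

```text
t 13.48 pos [0.5887 0.1503 0.0586] yaw -1.73 down [ 0.0021  0.0017 -1.    ] F [-2.8  0.4 13.4] op 0.135 q7 [-0.62  1.04  0.55  1.77 -0.91  0.6  -1.11]
[0.09757004 0.77364626 0.12738402]
shift mm [-1.9 -0.1  0.1] turn [-0.1  -0.12 -0.08] dist 0.002
```

View pics/w9.png

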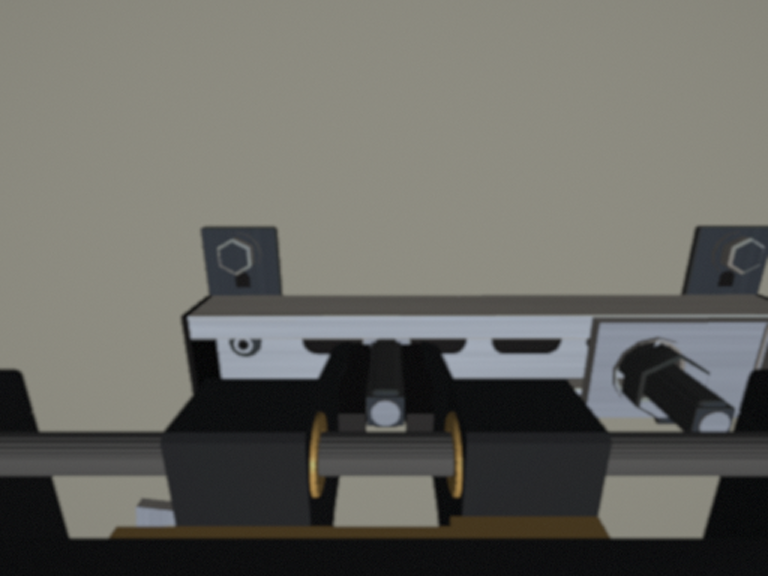

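send_rows(moves=[-0.0005,0,0,0,0,0,-0.001,0,-0.001,0,-0.1,0,-0.001,0,-0.002,0,-0.1,0,-0.001,0,-0.003,0,-0.1,0,-0.001,0,-0.0036,0,-0.1,0])

```text
clock: 13.95
tool_pos: [0.5885, 0.1503, 0.0631]
eef_rot: [1.0, -0.015, 0.001, -0.001]
contact_force: [-0.6, -0.2, 4.7]
opening: 0.13
```

```bash
python3 - <<'E'
from h import *
s=st(); print(s['moment']); plan([.5868,.1505,.0631],-1.65)
E
```

```text
t 13.95 pos [0.5885 0.1503 0.0631] yaw -1.71 down [ 0.0023  0.002  -1.    ] F [-0.6 -0.2  4.7] op 0.13 q7 [-0.62  1.04  0.55  1.77 -0.91  0.61 -1.11]
[-0.04049406  0.21534138  0.03609684]
shift mm [-1.7 -0.2 -0. ] turn [-0.12 -0.13 -0.06] dist 0.002
```

send_rows(moves=[0,0,0,0,0,0,0,0,0,0,0,0,0,0,0,0,0,0,0,0,0,0,0,0,0,0,0,0,0,0], claw=0.2)

```text
clock: 14.37
tool_pos: [0.5883, 0.1503, 0.0628]
eef_rot: [1.0, -0.015, 0.001, -0.001]
contact_force: [0.7, -0.3, -0.4]
opening: 0.395
```

send_rows(moves=[0,0,0,0,0,0,0,0,-0.01,0,0,0,0,0,-0.03,0,0,0,0,0,-0.06,0,0,0,0,0,-0.09,0,0,0])

```text
clock: 14.78
tool_pos: [0.5875, 0.1499, 0.1539]
eef_rot: [1.0, -0.015, 0.0, -0.001]
contact_force: [0.1, 0.7, -0.7]
opening: 0.402
```

```bash
python3 - <<'E'
from h import *
s=st()
q=imaging.snapshot('wrist'); np.savez('pics/w10.npz',**q); C=cloud(q)
im=cv2.cvtColor(q['image'],cv2.COLOR_RGB2BGR)
cv2.imwrite('pics/c10.png',cv2.resize(im[110:290,100:410],None,fx=2.5,fy=2.5,interpolation=cv2.INTER_CUBIC))
for qq,z in [('stud_top',.0675),('fitted_flange',.079)]:
    for a in imaging.pinpoint(qq,q)[:3]:
        u,v=a['point'][0]*512,a['point'][1]*384
        print(qq,round(a['score'],2),round(u),round(v),'ray',ray_z(q,u,v,z).round(4),'depth',C[int(v),int(u)].round(4))
m=(np.hypot(C[...,0]-.588,C[...,1]-.15)<.012)&(C[...,2]>.055)&(C[...,2]<.075); print('top',m.sum(),C[m].mean(0),np.percentile(C[m][:,2],[50,90]))
E
```

```text
t 14.78 pos [0.5875 0.1499 0.1539] yaw -1.73 down [ 3.0e-04  1.3e-03 -1.0e+00] F [ 0.1  0.7 -0.7] op 0.402 q7 [-0.68  0.92  0.67  1.74 -0.79  0.77 -1.2 ]
stud_top 0.8 256 206 ray [0.588  0.1511 0.0675] depth [0.5887 0.1512 0.068 ]
stud_top 0.68 455 324 ray [ 0.47   -0.0228  0.0675] depth [ 0.4685 -0.0233  0.0659]
fitted_flange 0.64 455 207 ray [0.5868 0.0054 0.079 ] depth [0.5864 0.0054 0.078 ]
top 288 [0.58969474 0.15119741 0.06520458] [0.06639595 0.06757501]
```

View pics/c10.png

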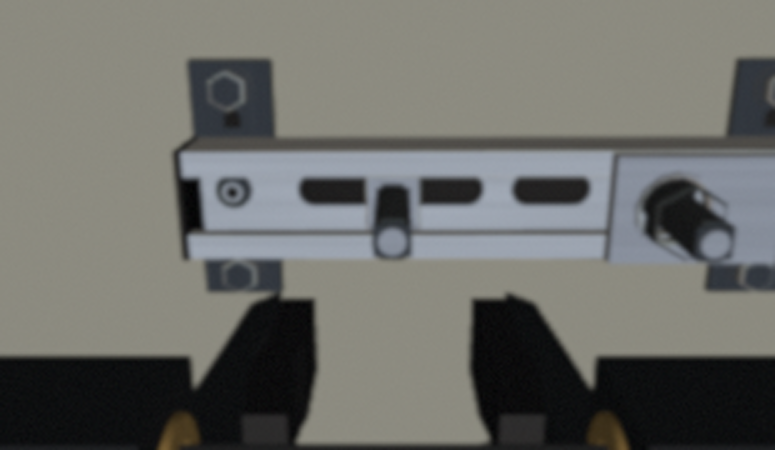

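The stud now stands across the slot at (256,206) px. Its top measures (0.588, 0.151, 0.068), against an expected locked height of 0.0675. The nut is locked and released, so the bracket is next.

```bash
python3 - <<'E'
from h import *
s=st()
p=imaging.snapshot('scene'); C=cloud(p)
q=dict(np.load('pics/w1.npz')); D=cloud(q)
m=(np.hypot(D[...,0]-.43,D[...,1]-.274)<.03)&(D[...,2]>.042)&(D[...,2]<.056); P=D[m]; print(m.sum(),P.mean(0)); print(cv2.minAreaRect((P[:,:2]*1e3).astype(np.float32)))
m=(np.hypot(D[...,0]-.46,D[...,1]-.264)<.06)&(D[...,2]>.002)&(D[...,2]<.012); P=D[m]; print(m.sum(),P.mean(0)); print(cv2.minAreaRect((P[:,:2]*1e3).astype(np.float32)))
plan([.432,.274,.16],77)
E
```

```text
t 14.93 pos [0.5898 0.15   0.1558] yaw -1.72 down [ 0.0073  0.0027 -1.    ] F [-0.5 -0.6 -0.6] op 0.399 q7 [-0.68  0.92  0.67  1.74 -0.79  0.77 -1.2 ]
283 [0.42933341 0.27104764 0.04821717]
((429.2381896972656, 272.1715393066406), (40.804317474365234, 8.077230453491211), 80.54548645019531)
1259 [0.45967227 0.26615001 0.00489782]
((459.685546875, 266.84710693359375), (41.26520919799805, 69.74962615966797), 80.08961486816406)
shift mm [-160.2 -119.    -6.2] turn [ 2.00e-02 -2.90e-01 -7.87e+01] dist 0.2
```

send_rows(moves=[-0.012,-0.009,-0.004,0,0,-7,-0.036,-0.027,-0.006,0,0,-14,-0.064,-0.048,-0.006,0,0,-21,-0.092,-0.069,-0.006,0,-0.2,-28,-0.12,-0.09,-0.006,0,-0.3,-35], claw=0.1)

```text
clock: 15.4
tool_pos: [0.4692, 0.2444, 0.159]
eef_rot: [0.957, 0.289, -0.002, -0.001]
contact_force: [0.1, 1.0, -0.6]
opening: 0.451
```

```bash
python3 - <<'E'
from h import *
s=st(); plan([.4295,.272,.15],80.3)
E
```

```text
t 15.4 pos [0.4692 0.2444 0.159 ] yaw 33.63 down [-3.3e-03  5.0e-04 -1.0e+00] F [ 0.1  1.  -0.6] op 0.451 q7 [-0.85  0.79  0.5   1.97 -0.69  0.56 -0.86]
shift mm [-17.7 -44.9   9.1] turn [ -0.18   0.08 -46.67] dist 0.049
```

send_rows(moves=[-0.003,-0.008,0.002,0,0,-7,-0.008,-0.018,0.004,0,0,-14,-0.012,-0.03,0.006,0,0,-21,-0.016,-0.04,0.009,0,0,-28,-0.018,-0.045,0.009,0,0,-35])

```text
clock: 15.82
tool_pos: [0.4266, 0.2727, 0.1488]
eef_rot: [0.824, 0.567, -0.003, -0.002]
contact_force: [0.1, 0.4, 0.7]
opening: 0.451
```

```bash
python3 - <<'E'
from h import *
s=st(); plan([.4295,.272,.13],80.3)
E
```

```text
t 15.82 pos [0.4266 0.2727 0.1488] yaw 69.1 down [-7.4e-03 -4.0e-04 -1.0e+00] F [0.1 0.4 0.7] op 0.451 q7 [-0.84  0.75  0.31  2.03 -0.52  0.44 -0.5 ]
shift mm [ 0.5  3.  18.8] turn [ -0.4    0.13 -11.2 ] dist 0.019
```

send_rows(moves=[0,0.001,0.004,0,0,-4,0,0.002,0.01,-0.2,0,-8,0.0005,0.003,0.016,-0.4,0.1,-11,0.0005,0.003,0.019,-0.4,0.1,-11.2,0.0005,0.003,0.019,-0.4,0.1,-11.2])

```text
clock: 16.23
tool_pos: [0.4286, 0.2716, 0.1287]
eef_rot: [0.765, 0.644, -0.002, -0.0]
contact_force: [-0.1, -0.2, 0.1]
opening: 0.448
```

```bash
python3 - <<'E'
from h import *
s=st(); q=imaging.snapshot('wrist'); np.savez('pics/w11.npz',**q); save(q,'w11'); D=cloud(q)
R0=R.from_quat(s['eef_rot']); T=R0.inv().apply((D-s['tool_pos']).reshape(-1,3)).reshape(D.shape)*1e3
m=(np.hypot(D[...,0]-.43,D[...,1]-.272)<.03)&(D[...,2]>.044)&(D[...,2]<.056); P=D[m]; print(m.sum(),P.mean(0)); print(cv2.minAreaRect((P[:,:2]*1e3).astype(np.float32)));print(cv2.minAreaRect((T[m][:,:2]).astype(np.float32)))
m=(np.hypot(D[...,0]-.46,D[...,1]-.264)<.06)&(D[...,2]>.002)&(D[...,2]<.012); P=D[m]; print(m.sum(),P.mean(0)); print(cv2.minAreaRect((P[:,:2]*1e3).astype(np.float32)))
plan([.4295,.272,.04],80.3)
E
```

```text
t 16.23 pos [0.4286 0.2716 0.1287] yaw 80.22 down [-0.0028 -0.0017 -1.    ] F [-0.1 -0.2  0.1] op 0.448 q7 [-0.8   0.78  0.23  2.04 -0.46  0.37 -0.36]
553 [0.4293194  0.27445605 0.04859097]
((429.2564392089844, 273.4269104003906), (39.634925842285156, 7.781775951385498), 79.98931121826172)
((2.094951629638672, 0.5559089183807373), (39.63944625854492, 7.784743785858154), 0.2324240505695343)
2453 [0.46200485 0.26827202 0.00486689]
((459.8615417480469, 267.81134033203125), (40.52345657348633, 69.46759033203125), 80.18836212158203)
shift mm [ 0.5  0.7 89.1] turn [-0.1   0.1  -0.09] dist 0.089
```

View pics/w11.png

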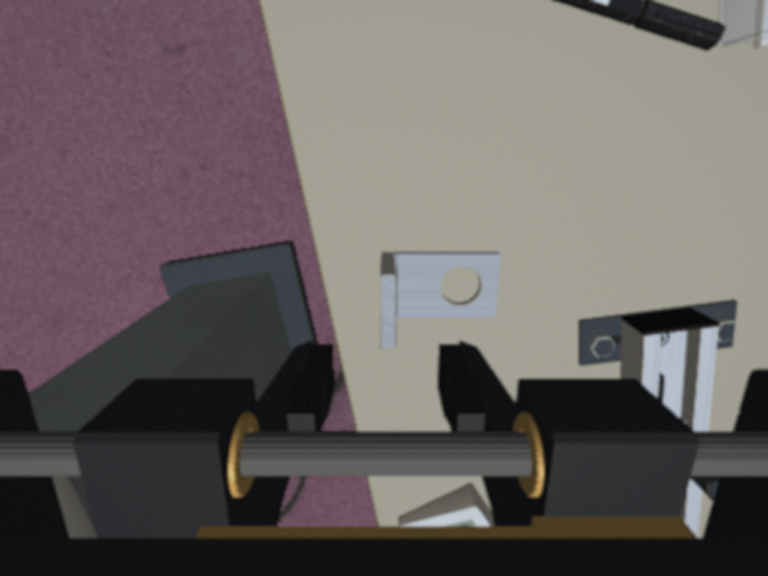

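The flange's top edge is at (259,206) px, between the fingers and square to the jaws, with the hole to its right at (307,190). I'll descend on the flange.

send_rows(moves=[0.001,0.0005,0.012,0,0,0,0.002,0.001,0.034,-0.1,0.1,0,0.002,0.001,0.058,-0.1,0.1,0,0.002,0.001,0.077,-0.1,0.1,0,0.002,0.001,0.086,-0.1,0.1,0])

```text
clock: 16.7
tool_pos: [0.4292, 0.273, 0.0412]
eef_rot: [0.765, 0.644, -0.001, -0.0]
contact_force: [-0.7, 1.7, 0.2]
opening: 0.453
```

```bash
python3 - <<'E'
from h import *
s=st(); plan([.4293,.2735,.039],80.3)
E
```

```text
t 16.7 pos [0.4292 0.273  0.0412] yaw 80.15 down [-0.0023 -0.0014 -1.    ] F [-0.7  1.7  0.2] op 0.453 q7 [-0.72  0.94  0.11  2.05 -0.51  0.18 -0.32]
shift mm [ 0.5 -0.   2.2] turn [-0.12  0.1  -0.15] dist 0.002
```

send_rows(moves=[0,0,0.002,-0.1,0.1,0,0,0,0.002,-0.1,0.1,0,0,0,0.002,-0.1,0.1,0,0,0,0.002,-0.1,0.1,0,0,0,0.002,-0.1,0.1,0], claw=1, grip_force=30)

```text
clock: 17.12
tool_pos: [0.4297, 0.2733, 0.0402]
eef_rot: [0.765, 0.644, 0.001, 0.0]
contact_force: [-0.2, 0.6, 0.2]
opening: 0.094
```

```bash
python3 - <<'E'
from h import *
s=st()
E
```

```text
t 17.12 pos [0.4297 0.2733 0.0402] yaw 80.15 down [ 1.2e-03  8.0e-04 -1.0e+00] F [-0.2  0.6  0.2] op 0.094 q7 [-0.72  0.94  0.1   2.05 -0.51  0.17 -0.32]
```

send_rows(moves=[0,0,-0.006,0,0,0,0,0,-0.025,0,0,0,0,0,-0.055,0,0,0,0,0,-0.085,0,0,5,0,0,-0.105,0,0,11])

```text
clock: 17.53
tool_pos: [0.43, 0.2735, 0.1482]
eef_rot: [0.825, 0.566, 0.002, -0.001]
contact_force: [-0.5, -0.5, -1.4]
opening: 0.087
```

```bash
python3 - <<'E'
from h import *
s=st(); q=imaging.snapshot('wrist'); save(q,'w12'); plan([.5893,.195,.145],-1.65)
E
```

```text
t 17.53 pos [0.43   0.2735 0.1482] yaw 68.88 down [ 0.0028  0.0032 -1.    ] F [-0.5 -0.5 -1.4] op 0.087 q7 [-0.85  0.76  0.31  2.03 -0.54  0.43 -0.48]
shift mm [-16.1 176.1   6.3] turn [-5.000e-02 -5.400e-01  7.021e+01] dist 0.177
```

View pics/w12.png

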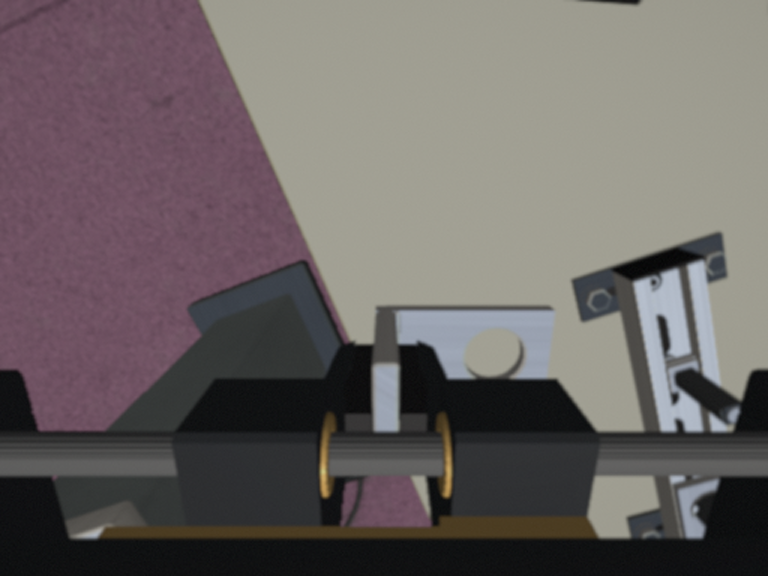

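send_rows(moves=[-0.001,0.012,0.001,0,0,6,-0.004,0.038,0.002,0,-0.1,13,-0.007,0.068,0.003,0,-0.3,20,-0.01,0.1,0.003,0,-0.4,27,-0.013,0.13,0.003,0,-0.5,34])

```text
clock: 18.0
tool_pos: [0.5484, 0.2144, 0.1487]
eef_rot: [0.956, 0.295, 0.001, 0.0]
contact_force: [0.1, -0.4, -1.1]
opening: 0.083
```

```bash
python3 - <<'E'
from h import *
s=st(); plan([.5878,.195,.145],-1.65)
E
```

```text
t 18.0 pos [0.5484 0.2144 0.1487] yaw 34.3 down [ 1.7e-03 -5.0e-04 -1.0e+00] F [ 0.1 -0.4 -1.1] op 0.083 q7 [-0.74  0.87  0.52  1.8  -0.66  0.66 -0.8 ]
shift mm [21.6 38.2  3.8] turn [ 0.05 -0.09 35.95] dist 0.044
```

send_rows(moves=[0.004,0.008,0,0,0,7,0.009,0.016,0,0,0,14,0.014,0.025,0,0,0,21,0.019,0.034,0.002,0,0,28,0.022,0.038,0.004,0,0,35])

```text
clock: 18.42
tool_pos: [0.5889, 0.1946, 0.1452]
eef_rot: [1.0, -0.009, 0.001, 0.0]
contact_force: [0.4, -0.4, -1.0]
opening: 0.085
```

send_rows(moves=[0,0,0,0,0,0.6,0,0,0,0,0,0.9,0,0,0,0,0,0.9,0,0,0,0,0,0.9,0,0,0,0,0,0.9])

```text
clock: 18.83
tool_pos: [0.5885, 0.195, 0.1454]
eef_rot: [1.0, -0.016, 0.001, -0.0]
contact_force: [0.7, -0.7, -1.5]
opening: 0.087
```

```bash
python3 - <<'E'
from h import *
s=st(); q=imaging.snapshot('wrist'); save(q,'w13'); np.savez('pics/w13.npz',**q); plan([.5878,.195,.145],-1.65)
q2=imaging.snapshot('scene'); im=cv2.cvtColor(q2['image'],cv2.COLOR_RGB2BGR)
cv2.imwrite('pics/s13.png',cv2.resize(im[130:270,150:310],None,fx=4.5,fy=4,interpolation=cv2.INTER_CUBIC))
E
```

```text
t 18.83 pos [0.5885 0.195  0.1454] yaw -1.84 down [ 2.4e-03  2.0e-04 -1.0e+00] F [ 0.7 -0.7 -1.5] op 0.087 q7 [-0.75  0.95  0.69  1.71 -0.82  0.79 -1.26]
shift mm [-0.8 -0.   0.4] turn [-0.01 -0.15 -0.22] dist 0.001
```

View pics/w13.png

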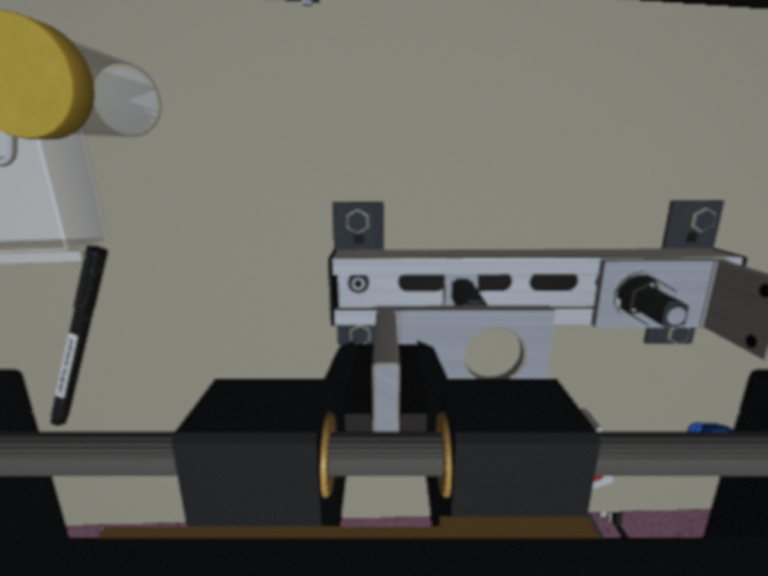

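View pics/s13.png

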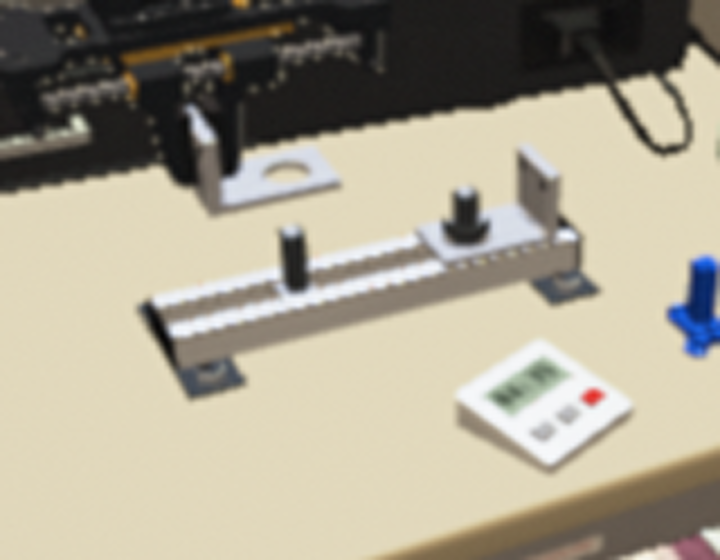

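send_rows(moves=[-0.0008,0,0.01,0,-0.1,-0.2,-0.0008,0,0.026,0,-0.15,-0.2,-0.0008,0,0.042,0,-0.15,-0.2,-0.0008,0,0.056,0,-0.15,-0.2,-0.0008,0,0.064,0,-0.15,-0.2])

```text
clock: 19.35
tool_pos: [0.5869, 0.195, 0.0791]
eef_rot: [1.0, -0.014, -0.001, 0.0]
contact_force: [0.4, 0.4, -0.7]
opening: 0.092
```

```bash
python3 - <<'E'
from h import *
s=st(); q=imaging.snapshot('wrist'); save(q,'w14'); plan([.5878,.195,.0695],-1.65)
E
```

```text
t 19.35 pos [0.5869 0.195  0.0791] yaw -1.66 down [-2.8e-03 -2.0e-04 -1.0e+00] F [ 0.4  0.4 -0.7] op 0.092 q7 [-0.71  1.03  0.61  1.73 -0.89  0.68 -1.2 ]
shift mm [ 1.4 -0.2  8.8] turn [ 0.04  0.24 -0.02] dist 0.009
```

View pics/w14.png

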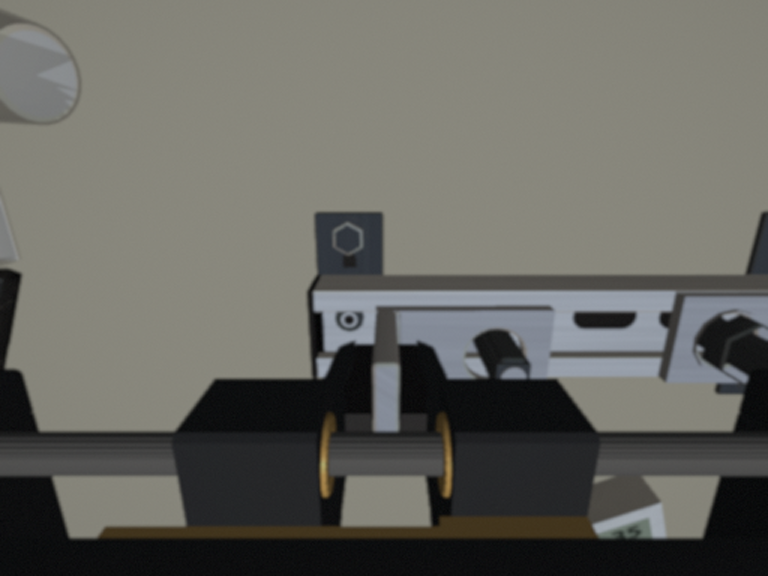

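The stud is passing through the hole, which is at (330,234) px, with no contact force. I'll lower the bracket onto the channel.

send_rows(moves=[0.0008,0,0.002,0,0.1,0,0.001,0,0.004,0,0.2,0,0.001,0,0.006,0,0.2,0,0.001,0,0.008,0,0.2,0,0.001,0,0.0095,0,0.2,0])

```text
clock: 19.82
tool_pos: [0.5877, 0.1949, 0.0691]
eef_rot: [1.0, -0.015, 0.0, 0.0]
contact_force: [-2.6, 1.7, 15.8]
opening: 0.089
```

```bash
python3 - <<'E'
from h import *
s=st()
E
```

```text
t 19.82 pos [0.5877 0.1949 0.0691] yaw -1.67 down [ 1.e-04 -3.e-04 -1.e+00] F [-2.6  1.7 15.8] op 0.089 q7 [-0.7   1.05  0.59  1.73 -0.9   0.66 -1.19]
```

send_rows(moves=[0,0,0,0,0,0,0,0,0,0,0,0,0,0,0,0,0,0,0,0,0,0,0,0,0,0,0,0,0,0])

```text
clock: 20.23
tool_pos: [0.5877, 0.195, 0.0692]
eef_rot: [1.0, -0.014, 0.0, 0.0]
contact_force: [-0.4, 0.2, -1.0]
opening: 0.089
```

send_rows(moves=[0,0,0,0,0,0,0,0,0,0,0,0,0,0,0,0,0,0,0,0,0,0,0,0,0,0,0,0,0,0], claw=0.5)

```text
clock: 20.65
tool_pos: [0.5878, 0.1949, 0.0693]
eef_rot: [1.0, -0.015, 0.0, 0.0]
contact_force: [-0.3, -0.2, 0.0]
opening: 0.25
```

send_rows(moves=[0,0,-0.002,0,0,0,0,0,-0.01,0,0,0,0,0,-0.03,0,0,0,0,0,-0.06,0,0,0,0,0,-0.09,0,0,0])

```text
clock: 21.07
tool_pos: [0.5872, 0.1947, 0.1603]
eef_rot: [1.0, -0.015, -0.0, 0.0]
contact_force: [1.2, -0.1, 0.1]
opening: 0.248
```

```bash
python3 - <<'E'
from h import *
s=st(); q=imaging.snapshot('wrist'); save(q,'w15'); np.savez('pics/w15.npz',**q); C=cloud(q)
m=(abs(C[...,0]-.587)<.022)&(C[...,1]>.128)&(C[...,1]<.188)&(abs(C[...,2]-.034)<.006); P=C[m]; print('base',m.sum(),P.mean(0))
A=np.c_[P[:,:2],np.ones(len(P))]; print('plane',np.linalg.lstsq(A,P[:,2],rcond=None)[0])
print(cv2.minAreaRect((P[:,:2]*1e3).astype(np.float32)))
for qq,z in [('bracket',.029),('stud_top',.0675),('flange_top',.079)]:
    for a in imaging.pinpoint(qq,q)[:3]:
        u,v=a['point'][0]*512,a['point'][1]*384
        print(qq,round(a['score'],2),round(u),round(v),'ray',ray_z(q,u,v,z).round(4),'depth',C[int(v),int(u)].round(4))
p=imaging.snapshot('scene'); im=cv2.cvtColor(p['image'],cv2.COLOR_RGB2BGR)
cv2.imwrite('pics/s15.png',cv2.resize(im[130:270,150:310],None,fx=4.5,fy=4,interpolation=cv2.INTER_CUBIC))
E
```

```text
t 21.07 pos [0.5872 0.1947 0.1603] yaw -1.69 down [-0.001 -0.001 -1.   ] F [ 1.2 -0.1  0.1] op 0.248 q7 [-0.76  0.93  0.71  1.7  -0.79  0.82 -1.28]
base 2273 [0.58828105 0.16097163 0.03360393]
plane [-0.02331229  0.00507607  0.046501  ]
((586.750244140625, 157.7379150390625), (60.11381149291992, 42.21548843383789), 88.65440368652344)
bracket 0.62 302 192 ray [0.583  0.1534 0.029 ] depth [0.5893 0.1571 0.0482]
stud_top 0.9 312 202 ray [0.5868 0.1511 0.0675] depth [0.5863 0.1509 0.0658]
stud_top 0.54 257 211 ray [0.5802 0.1954 0.0675] depth [0.5846 0.1959 0.0777]
flange_top 0.88 258 209 ray [0.5869 0.1944 0.079 ] depth [0.5869 0.1951 0.0774]
```

View pics/w15.png

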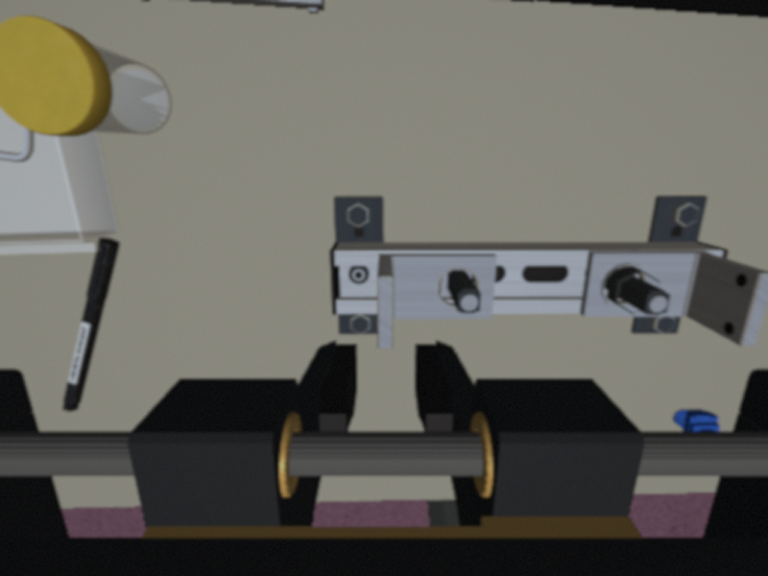

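View pics/s15.png

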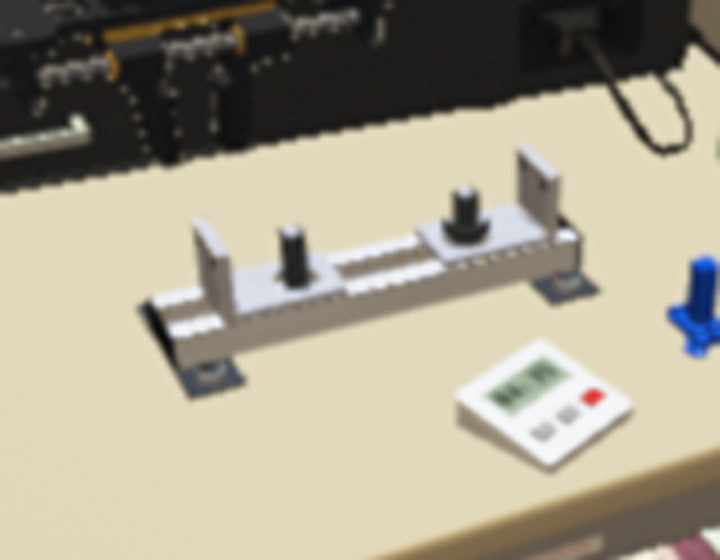

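The bracket sits flat on the channel with its flange at (258,200) px and the stud up through its hole at (310,195). The gripper is clear, and the timer, tape and marker have not moved.

```bash
python3 - <<'E'
from h import *
st(); print(r.finish_job()); st()
E
```

```text
t 21.32 pos [0.5874 0.1952 0.1593] yaw -1.65 down [-0.e+00  2.e-04 -1.e+00] F [-0.1  0.5 -0.7] op 0.251 q7 [-0.76  0.93  0.7   1.7  -0.8   0.82 -1.28]
the job is handed in; nothing more can be done
None
the job is handed in; nothing more can be done
```

The second bracket mount is fitted and the job was handed in at about 21 s; `finish_job` gives no verdict.

**What I did:** I gripped the steel nut on its flats and put it down through the slot, in line with it. I pressed it to about 8.8 mm above the rail's origin (spring about 14 N, under 5 N sideways), then turned it about 90° clockwise. I let it spring up and released it, then set the silver bracket over the stud and backed off.

**Last checks:**
- **Nut:** The stud top measured 66–68 mm above the bench, against 67.5 mm expected when locked. While I still held it, the spring load on the gripper dropped below the free-spring value, which fits the grooves having caught the lips.
- **Bracket:** Its base plane was nearly level, with an apparent tilt of about 0.024 rad (limit 0.06). Its heading was within about 0.3° of the channel. From the flange position, the hole centre is within about 2 mm of the stud axis.
- **Other things:** The bystanders and look-alikes looked undisturbed wherever they showed in the last pictures, but I did not measure their positions again.

**Disagreements:**
- Depth readings came out about 1–1.5 mm low on all the top surfaces, including the channel itself, so I treated that as camera bias.
- The network's direct point for the bracket origin was about 4 mm off what the flange position gives. The stud partly hid the hole in that view, so I used the flange.
- The tool drifted about 2 mm in x while turning, but the side forces stayed small.

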